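# Size the filter rings on the stepped cone and register the cartridge

## Robot

A 6-joint arm with a two-finger parallel gripper is mounted at the origin on a cart in front of the work surface, level with it; the furniture and walls round the work are solid. World frame = base frame: x ahead of the robot, y to its left, z up, the work surface at z = 0. Lengths are in m, angles in rad, forces in N, time in s.
With the tool pointing down it reaches from about 0.425 to 0.95 m from the base axis. Payload 3.5 kg.
Tool frame: the origin (TCP) lies at the very end of the fingers, on their centre line; the grasp point (between the pads) lies ctrl.tcp_to_grasp behind it (ctrl.tcp_to_grasp is the distance from the TCP to the grasp point, in m); z points along the fingers, y is the line along which they close (so a half turn about z gives the same grasp; the last joint's range is limited). The gripper opens to 85 mm and grips with 20 to 120 N. Pads are 22 mm wide; open, the fingers measure 114 mm over their backs; the gripper's body (76 mm by 85 mm) begins 54 mm behind the grasp point. The pads swing forward as they close: fully open they stand 13 mm farther back than shut.
Start: joints at [-0.15, 0.286, 1.577, -0, 1.279, -0.15], TCP at [0.675, 0, 0.231] pointing down, gripper open.
Joint ranges: [-2.77, 2.77], [-0.9, 2.22], [0.21, 2.48], [-1.53, 4.67], [0.24, 2.81], [-2.84, 2.84]. Speed limits (rad/s): [2.79, 2.79, 3.14, 3.14, 3.14, 3.14].

## Interface

Orientations are given as a unit quaternion [x, y, z, w].
In Python, from plant import ctrl gives the robot as it stands.
- The arm moves only by the shell command python3 -m inch 'ROWS' [FORCE]. ROWS is JSON, a list of rows, each an object with "slide": the shift along the tool's x, y, z in cm, a list of three; "turn": the turn about the tool's z in rad; "grip": the finger opening in cm, from 0 to 8.54. A call has 1 to 20 rows; each row is the pose to reach, as a shift and turn from the pose commanded when the call began, along the tool's axes at that moment; what a row does not reach only later rows make up. A row lasts 1/10 s, in which the tool goes at most 50 mm and 8.59 degrees, less where a joint would pass 70% of its speed; a pose out of reach is approached as far as the arm can. A call with a gripper value outside its range is refused whole. The fingers move at their own pace and stop on an object; FORCE is the grip in N (left out, the last holds). Time passes only in rows, so rows that repeat a pose let the fingers close. It gives the time, the measured TCP pose, the force, the opening and the grip force at its end, in the units of the state.
- ctrl.get_state(): the state, without advancing time (a new reading comes with each control period).
- ctrl.read_camera(name): name is "scene" or "side" or "wrist"; returns (picture, depth): 400x640x3 uint8, red, green, blue; 400x640 float32, m along the optical axis (not along the pixel's ray), 0 where there is no reading.
- ctrl.camera_info(name): a dict with "K" (3x3 intrinsics, pixels), "D" ([k1, k2, p1, p2, k3] as OpenCV has them; the pictures are not rectified), "camera_from_world" (4x4, takes a point from world to camera coordinates); the wrist camera has in their place "T_tool_cam" (4x4, takes a point from camera to tool coordinates, whose origin is the TCP and whose axes are the flange's). Camera axes: x right, y down, z forward; pixel columns grow to the right and rows downward; lengths in m; the calibration is good to about 2 mm. A picture is of the moment at which its call begins: read the wrist's pose just before it. camera_info takes no time and is no camera call.
- ctrl.sign_off(): hands the job in; it is judged then, once.
The state is a dict: "time": time; "qpos": joint angles; "dq": joint speeds; "joint_efforts": joint torques, N m; "eef_pos": TCP position; "tcp_rot": TCP orientation; "contact_force": force on the tool from outside, world axes, zero at the start; "wrist_torque": the same for the moment, N m; "opening": opening from 0.0 (shut) to 1.0 (fully open); "finger_force": force on a finger pad.
Only numpy, scipy, OpenCV 4.12 (cv2) and the standard library are available. Lean on these libraries where they do the work, as an engineer would, in place of code of your own. Each camera call takes 0.05 s, during which the arm holds its last target. There are 200 camera calls.

## Task

Service the water filter: slide every adapter ring that lies about down the stepped cone, largest first, until each has stopped on the step of its own size and all of them sit on the cone together. Then, with the rings on the cone, turn the filter cartridge so that its raised rib squarely faces the scanner window, the cartridge standing upright in the middle of the printed circle. Then take the rings off again, lay each flat in the middle of the coaster of its size, and leave the cartridge facing the scanner and the other kitchen things undisturbed.

Things in the scene. Friction and masses are not known exactly. Their poses are not given: they have to be found in the camera images.
- cone: Fixed upright stepped sizing cone of aluminium, 64 mm high, on a dark round foot (84 mm across, 8 mm high). Origin: on the axis at the worktop; z up. Three steps, each a slightly tapered section standing on a flat shoulder; a dark line round the top of each section shows just above a ring that is fully home. Rounded tip 8 mm across at height 64 mm
- step_large (a point): the lowest step: the foot's top, round a section 43 mm across at its bottom and 41 mm at its top. Point: on the cone's axis, 8 mm above the worktop, where the underside of the large ring comes to rest
- step_medium (a point): the middle step: the shoulder (41 mm across) round a section 33 mm across at its bottom and 31 mm at its top. Point: on the cone's axis, 26 mm above the worktop, where the underside of the medium ring comes to rest
- step_small (a point): the upper step: the shoulder (31 mm across) round the tip section, 23 mm across at its bottom. Point: on the cone's axis, 44 mm above the worktop, where the underside of the small ring comes to rest
- ring_large: Loose grey plastic adapter ring, large bore: 46 mm bore; like all the rings 64 mm outside and 14 mm high, 60 g. May be absent. Origin: on its axis in its underside face as built; z along the axis (it may lie either way up, which does not matter)
- mid_large (a point): Middle of the large ring: on its axis, at half its height (7 mm from either face)
- ring_medium: Loose grey plastic adapter ring, medium bore: 36 mm bore; like all the rings 64 mm outside and 14 mm high, 60 g. May be absent. Origin: on its axis in its underside face as built; z along the axis (it may lie either way up, which does not matter)
- mid_medium (a point): Middle of the medium ring: on its axis, at half its height (7 mm from either face)
- ring_small: Loose grey plastic adapter ring, small bore: 26 mm bore; like all the rings 64 mm outside and 14 mm high, 60 g. May be absent. Origin: on its axis in its underside face as built; z along the axis (it may lie either way up, which does not matter)
- mid_small (a point): Middle of the small ring: on its axis, at half its height (7 mm from either face)
- coaster_large: Fixed round wooden coaster, 92 mm across, 4 mm thick, flat, with an inlaid dark disc 43 mm across in its middle: the place for the large ring (46 mm bore), whose bore frames the disc. Origin: its middle, at the worktop; z up
- place_large (a point): Middle of the top face of the large ring's coaster, 4 mm above the worktop
- coaster_medium: Fixed round wooden coaster, 92 mm across, 4 mm thick, flat, with an inlaid dark disc 33 mm across in its middle: the place for the medium ring (36 mm bore), whose bore frames the disc. Origin: its middle, at the worktop; z up
- place_medium (a point): Middle of the top face of the medium ring's coaster, 4 mm above the worktop
- coaster_small: Fixed round wooden coaster, 92 mm across, 4 mm thick, flat, with an inlaid dark disc 23 mm across in its middle: the place for the small ring (26 mm bore), whose bore frames the disc. Origin: its middle, at the worktop; z up
- place_small (a point): Middle of the top face of the small ring's coaster, 4 mm above the worktop
- scanner: Fixed scanner: a grey block (50 x 70 mm, 90 mm high) on a dark foot, with a black window towards a grey circle (100 mm across) printed flat on the worktop. Origin: the middle of the printed circle, at the worktop; x points level from there to the window, z up. The foot begins 87 mm from the origin along x
- window (a point): Middle of the scanner's window, 97.5 mm from the circle's middle along the scanner's x, 52 mm up
- cartridge: Loose white filter cartridge, upright: heavy grey foot 80 mm across, 11 mm high; cylinder 58 mm across up to 60 mm; cap 52 mm across from 65 to 78 mm; 0.21 to 0.42 kg. One dark rib (10 mm wide, 3 mm proud) on one side from 11 to 45 mm up, and a dark bar on the cap from the middle to that side. Origin: middle of its underside; x points to the rib, z up. Grip it round the cylinder above the rib
- rib (a point): Middle of the cartridge's rib, 32 mm from its axis, 28 mm above its underside
- salt_shaker: Loose salt shaker, 44 mm across, 90 mm high; bystander. Origin: middle of its underside
- checked_cup: Loose small checked cup upside down, 66 mm across, 53 mm high; bystander. Origin: middle of its underside
- teaspoon: Loose teaspoon lying flat, 134 x 27 x 12 mm; bystander. Origin: below its middle, at the worktop; x along it
Not all that is in view belongs to the job. Leave any brown or turquoise look-alike of the ring_small alone.

How it is judged:
By the outcome, as a careful person would: the job done as asked, in the order asked, and still so for the second after the job is handed in, with the robot touching nothing.
Of ring_large, ring_medium, ring_small only 2 to 3 are there at a start; the rules pass over those that are not, and their reading is None.
At some moment in a run one of cartridge may be knocked a few centimetres aside while the robot is not near it.
Once in a run the grip may slacken for a moment while it holds something.
It also fails if it takes over 210 s, if anything falls off the work surface, if the arm or the gripper's body presses on something with over 40 N, if the wrist force passes 120 N, or if a joint passes its speed limit or range.

## Working session

There is one attempt and no reset: what is moved stays moved. The work goes in short steps, Python scripts to look and compute and a shell command to move; the robot and the scene stay as the last step left them, time stands still between calls to the robot, and variables do not carry over. Pictures are saved under pics/ and viewed, at most 14 in all, crops included, and the job is handed in when it is done.

```bash
ls; mkdir -p pics; python3 - <<'E'
from plant import ctrl
import cv2,numpy as np
print(ctrl.get_state()); print(ctrl.tcp_to_grasp)
for n in ["scene","side","wrist"]:
    p,d=ctrl.read_camera(n); cv2.imwrite(f"pics/{n}0.png",p[:,:,::-1]); np.save(f"pics/{n}0.npy",d)
    i=ctrl.camera_info(n); print({k:np.round(v,4).tolist() for k,v in i.items()})
E
```

```text
pics
{'time': 0.0, 'qpos': array([-1.50006239e-01,  2.87206479e-01,  1.57812188e+00,  1.22652051e-05,
        1.27858673e+00, -1.49990690e-01]), 'dq': array([-0.00076275, -0.00026771,  0.00117796,  0.00030289, -0.00094601,
        0.0003194 ]), 'joint_efforts': array([-1.79628755e-04, -4.05981302e+01, -2.92628127e+01, -1.54224781e-04,
        5.81841552e-03,  3.74769741e-06]), 'eef_pos': array([6.74370088e-01, 1.23548577e-04, 2.29949792e-01]), 'tcp_rot': array([ 7.07113056e-01,  7.07099553e-01, -6.84456739e-04, -9.38071962e-04]), 'contact_force': array([-0.15830748,  0.77522277,  0.15598033]), 'wrist_torque': array([-0.03320544,  0.0774178 ,  0.01886341]), 'finger_force': 0.0, 'opening': 0.9993469980639708}
0.0187
{'K': [[409.2261, 0.0, 315.0763], [0.0, 409.2261, 201.0034], [0.0, 0.0, 1.0]], 'D': [-0.0549, 0.0, 0.0, 0.0, 0.0], 'camera_from_world': [[-0.7464, -0.6653, -0.0164, 0.4137], [-0.4252, 0.4957, -0.7573, 0.2691], [0.512, -0.5583, -0.6529, 1.1217], [0.0, 0.0, 0.0, 1.0]]}
{'K': [[446.2557, 0.0, 314.315], [0.0, 446.2557, 197.9848], [0.0, 0.0, 1.0]], 'D': [-0.1051, 0.0, 0.0, 0.0, 0.0], 'camera_from_world': [[-0.921, -0.3893, -0.0159, 0.4905], [-0.2325, 0.5819, -0.7793, 0.1933], [0.3126, -0.714, -0.6264, 0.9722], [0.0, 0.0, 0.0, 1.0]]}
{'K': [[325.2692, 0.0, 320.2883], [0.0, 325.2692, 203.1102], [0.0, 0.0, 1.0]], 'D': [-0.0294, 0.0, 0.0, 0.0, 0.0], 'T_tool_cam': [[0.0001, -0.9519, -0.3063, 0.0796], [1.0, 0.0003, -0.0006, 0.0001], [0.0007, -0.3063, 0.9519, -0.142], [0.0, 0.0, 0.0, 1.0]]}
```

View pics/scene0.png

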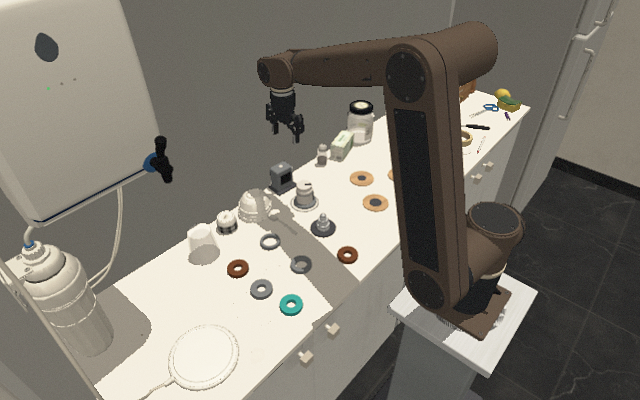

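View pics/side0.png

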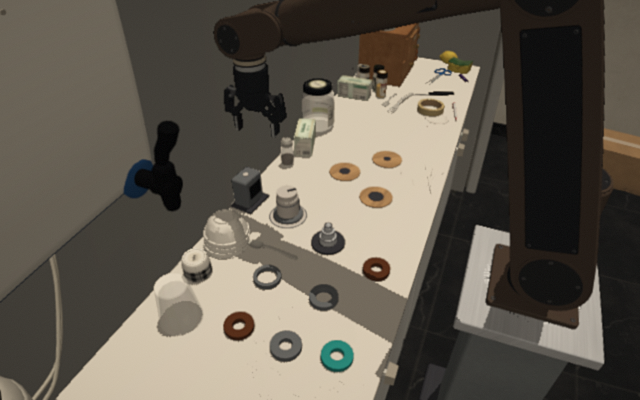

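```bash
cat > h.py <<'E'
import numpy as np,cv2
from scipy.spatial.transform import Rotation as R
from plant import ctrl
def pose():
    s=ctrl.get_state(); T=np.eye(4); T[:3,:3]=R.from_quat(s["tcp_rot"]).as_matrix(); T[:3,3]=s["eef_pos"]; return T
def wfc(n):
    i=ctrl.camera_info(n)
    return i,(pose()@i["T_tool_cam"] if n=="wrist" else np.linalg.inv(i["camera_from_world"]))
def shot(n,tag):
    i,T=wfc(n); p,d=ctrl.read_camera(n); p=np.ascontiguousarray(p[:,:,::-1]); cv2.imwrite(f"pics/{tag}.png",p)
    np.savez(f"pics/{tag}.npz",p=p,d=d,T=T,K=i["K"],D=np.array(i["D"])); return np.load(f"pics/{tag}.npz")
def onplane(S,uv,z):
    u=cv2.undistortPoints(np.float64(uv).reshape(-1,1,2),S["K"],S["D"])[:,0]
    r=np.c_[u,np.ones(len(u))]@S["T"][:3,:3].T; o=S["T"][:3,3]
    return o+r*((z-o[2])/r[:,2])[:,None]
def cloud(S):
    g=np.stack(np.meshgrid(np.arange(640),np.arange(400)),-1).reshape(-1,2)
    u=cv2.undistortPoints(np.float64(g).reshape(-1,1,2),S["K"],S["D"])[:,0]
    P=(np.c_[u,np.ones(len(u))]*S["d"].reshape(-1,1))@S["T"][:3,:3].T+S["T"][:3,3]
    P[S["d"].ravel()==0]=np.nan
    return P.reshape(400,640,3)
def ortho(S,x0,x1,y0,y1,z,res=.001):
    """top view at height z: rows = x decreasing downwards, cols = y decreasing rightwards"""
    xs=np.arange(x1,x0,-res); ys=np.arange(y1,y0,-res)
    X,Y=np.meshgrid(xs,ys,indexing="ij"); P=np.stack([X,Y,np.full_like(X,z)],-1).reshape(-1,3)
    Tc=np.linalg.inv(S["T"]); uv,_=cv2.projectPoints(P,cv2.Rodrigues(Tc[:3,:3])[0],Tc[:3,3],S["K"],S["D"])
    uv=uv.reshape(X.shape+(2,)).astype(np.float32)
    return cv2.remap(S["p"],uv[...,0],uv[...,1],cv2.INTER_LINEAR)
E
python3 - <<'E'
from h import *
S=shot("side","side1"); W=shot("wrist","w1")
C=cloud(S)
for n,u,v,z in [("A",267,276,.014),("B",323,297,.014),("C",285,345,.014),("cone",327,225,.064),("cart",287,190,.078),("scan",248,173,.09),("co1",345,172,.004),("co2",387,158,.004),("co3",376,197,.004),("shaker",287,143,.09),("brown",376,268,.01),("teal",337,355,.01),("spoon",275,245,.005),("brown2",238,325,.014)]:
    print(n,onplane(S,[(u,v)],z)[0].round(3),C[v,u].round(3))
E
```

```text
A [0.559 0.208 0.014] [0.565 0.199 0.001]
B [0.421 0.216 0.014] [ 0.426  0.205 -0.001]
C [0.445 0.352 0.014] [ 0.45   0.344 -0.001]
cone [0.477 0.053 0.064] [0.478 0.051 0.062]
cart [ 0.614 -0.017  0.078] [ 0.612 -0.015  0.08 ]
scan [ 0.733 -0.031  0.09 ] [ 0.735 -0.034  0.087]
co1 [ 0.537 -0.243  0.004] [ 0.536 -0.241  0.006]
co2 [ 0.443 -0.361  0.004] [ 0.444 -0.367 -0.   ]
co3 [ 0.419 -0.164  0.004] [ 0.418 -0.159  0.008]
shaker [ 0.702 -0.203  0.09 ] [ 0.708 -0.214  0.082]
brown [0.342 0.091 0.01 ] [ 0.344  0.082 -0.   ]
teal [0.345 0.332 0.01 ] [0.347 0.327 0.001]
spoon [0.591 0.106 0.005] [0.593 0.102 0.   ]
brown2 [0.553 0.347 0.014] [0.559 0.339 0.   ]
```

View pics/w1.png

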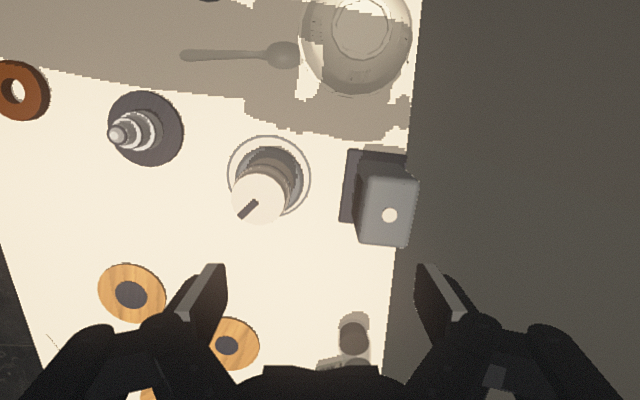

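```bash
python3 -m inch '[{"slide":[28,-17,-4],"turn":0,"grip":8.5},{"slide":[28,-17,-4],"turn":0,"grip":8.5},{"slide":[28,-17,-4],"turn":0,"grip":8.5},{"slide":[28,-17,-4],"turn":0,"grip":8.5},{"slide":[28,-17,-4],"turn":0,"grip":8.5},{"slide":[28,-17,-4],"turn":0,"grip":8.5},{"slide":[28,-17,-4],"turn":0,"grip":8.5},{"slide":[28,-17,-4],"turn":0,"grip":8.5},{"slide":[28,-17,-4],"turn":0,"grip":8.5},{"slide":[28,-17,-4],"turn":0,"grip":8.5}]' 40
python3 - <<'E'
from h import *
W=shot("wrist","w2")
cv2.imwrite("pics/o2.png",ortho(W,.33,.75,.0,.45,.014))
E
```

```text
time: 1.25
eef_pos: [0.5054, 0.2792, 0.271]
tcp_rot: [0.707, 0.707, -0.0, 0.0]
contact_force: [0.4, -0.3, 0.7]
opening: 0.991
finger_force: 0.0
```

View pics/w2.png

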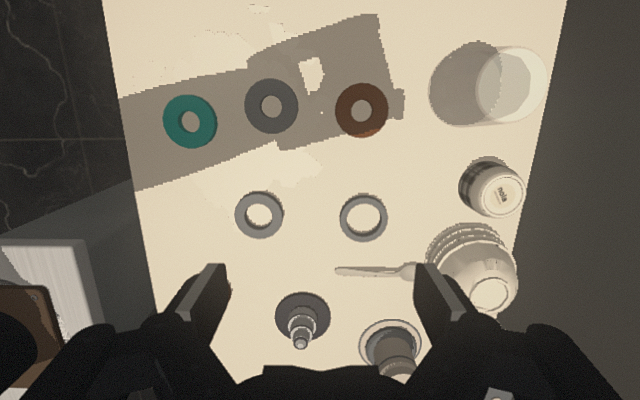

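```bash
cat >> h.py <<'E'
def fit(S,c,z,radii,vals,win=.03,res=.0005):
    """match a template of concentric discs (radii descending, vals = outside, then each disc) near c; returns x,y,score"""
    m=radii[0]+.008; w=m+win
    g=cv2.cvtColor(ortho(S,c[0]-w,c[0]+w,c[1]-w,c[1]+w,z,res),cv2.COLOR_BGR2GRAY).astype(np.float32)
    k=int(m/res); q=np.arange(-k,k+1)*res; r=np.hypot(*np.meshgrid(q,q)); t=np.full(r.shape,vals[0],np.float32)
    for a,v in zip(radii,vals[1:]): t[r<a]=v
    t=cv2.GaussianBlur(t,(0,0),1.0)
    M=cv2.matchTemplate(g,t,cv2.TM_CCOEFF_NORMED); _,s,_,(j,i)=cv2.minMaxLoc(M)
    return np.round([c[0]+w-(i+k)*res, c[1]+w-(j+k)*res, s],4)
E
python3 - <<'E'
from h import *
W=np.load("pics/w2.npz"); V=np.load("pics/w1.npz")
for n,uv in [("A",(363,217)),("B",(259,214)),("C",(271,106))]:
    c=onplane(W,[uv],.014)[0]
    for r in (.023,.018,.013): print(n,r,fit(W,c,.014,[.032,r],[1,0,1]))
for n,S,uv in [("cone w2",W,(303,317)),("cone w1",V,(145,128))]:
    c=onplane(S,[uv],.008)[0]; print(n,fit(S,c,.008,[.042],[1,0]))
for n,uv in [("co3",(130,294)),("co1",(228,346))]:
    c=onplane(V,[uv],.004)[0]
    for r in (.0215,.0165,.0115): print(n,r,fit(V,c,.004,[.046,r],[.0+1,.75,.2]))
S=np.load("pics/side1.npz")
for n,uv in [("co1",(345,172)),("co2",(387,158)),("co3",(376,197))]:
    c=onplane(S,[uv],.004)[0]
    for r in (.0215,.0165,.0115): print(n,r,fit(S,c,.004,[.046,r],[.0+1,.75,.2]))
E
```

```text
A 0.023 [0.5609 0.2112 0.8428]
A 0.018 [0.5609 0.2102 0.8632]
A 0.013 [0.5609 0.2102 0.7144]
B 0.023 [0.4251 0.2149 0.66  ]
B 0.018 [0.4256 0.2154 0.8643]
B 0.013 [0.4251 0.2149 0.8727]
C 0.023 [0.4466 0.3501 0.6154]
C 0.018 [0.4466 0.3501 0.8015]
C 0.013 [0.4466 0.3501 0.9509]
cone w2 [0.4783 0.0522 0.9019]
cone w1 [0.4804 0.0482 0.8442]
co3 0.0215 [ 0.4179 -0.1593  0.4417]
co3 0.0165 [ 0.4189 -0.1593  0.4207]
co3 0.0115 [ 0.4179 -0.1553  0.3884]
co1 0.0215 [ 0.5154 -0.219   0.2653]
co1 0.0165 [ 0.5154 -0.219   0.2769]
co1 0.0115 [ 0.5154 -0.219   0.2586]
co1 0.0215 [ 0.5409 -0.2459  0.8591]
co1 0.0165 [ 0.5409 -0.2464  0.9064]
co1 0.0115 [ 0.5409 -0.2459  0.8943]
co2 0.0215 [ 0.4427 -0.3545  0.7684]
co2 0.0165 [ 0.4427 -0.3555  0.8295]
co2 0.0115 [ 0.4427 -0.356   0.8904]
co3 0.0215 [ 0.4208 -0.1661  0.9324]
co3 0.0165 [ 0.4208 -0.1651  0.8977]
co3 0.0115 [ 0.4203 -0.1636  0.8511]
```

```bash
python3 -m inch '[{"slide":[-6.9,5.6,15],"turn":0,"grip":8.5},{"slide":[-6.9,5.6,15],"turn":0,"grip":8.5},{"slide":[-6.9,5.6,15],"turn":0,"grip":8.5},{"slide":[-6.9,5.6,15],"turn":0,"grip":8.5},{"slide":[-6.9,5.6,15],"turn":0,"grip":8.5},{"slide":[-6.9,5.6,15],"turn":0,"grip":8.5}]' 40
cat >> h.py <<'E'
def look(c,z,radii,vals,tag,win=.02):
    S=shot("wrist",tag); f=fit(S,c,z,radii,vals,win); T=pose()
    d=T[:3,:3].T@(np.array([f[0],f[1],z])-T[:3,3])*100
    print(tag,"world",f,"eef",T[:3,3].round(4),"target in tool cm",d.round(2)); return S
E
python3 - <<'E'
from h import *
look((.561,.211),.014,[.032,.023],[1,0,1],"rA")
look((.561,.211),.014,[.032,.018],[1,0,1],"rA2")
E
```

```text
time: 1.9
eef_pos: [0.5615, 0.2102, 0.1215]
tcp_rot: [0.708, 0.706, -0.0, -0.0]
contact_force: [0.3, 0.9, 0.4]
opening: 0.993
finger_force: 0.0
rA world [0.5625 0.2085 0.6251] eef [0.562  0.2109 0.1228] target in tool cm [-0.25  0.03 10.88]
rA2 world [0.562  0.2085 0.6701] eef [0.5622 0.2114 0.1236] target in tool cm [-0.3  -0.06 10.96]
```

View pics/rA.png

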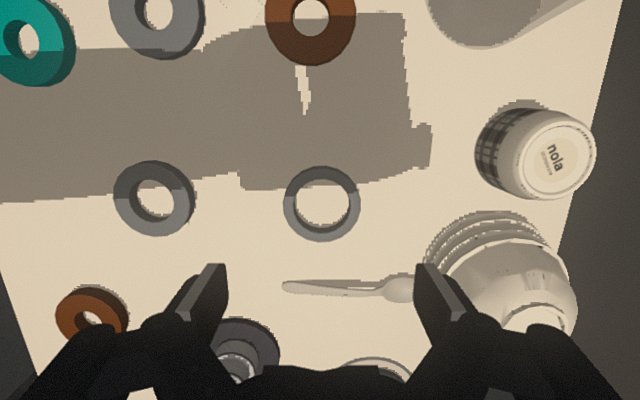

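```bash
cat >> h.py <<'E'
def efit(S,c,z,radii,win=.015,res=.0005):
    m=radii[0]+.006; w=m+win
    g=cv2.cvtColor(ortho(S,c[0]-w,c[0]+w,c[1]-w,c[1]+w,z,res),cv2.COLOR_BGR2GRAY)
    e=cv2.GaussianBlur(cv2.Canny(cv2.GaussianBlur(g,(0,0),1.2),25,60).astype(np.float32),(0,0),2)
    k=int(m/res); t=np.zeros((2*k+1,2*k+1),np.float32)
    for r in radii: cv2.circle(t,(k,k),int(round(r/res)),1.,1,cv2.LINE_AA)
    t=cv2.GaussianBlur(t,(0,0),2)
    M=cv2.matchTemplate(e,t,cv2.TM_CCOEFF_NORMED); _,s,_,(j,i)=cv2.minMaxLoc(M)
    return np.round([c[0]+w-(i+k)*res, c[1]+w-(j+k)*res, s],4)
def cmdT(x,y,z,yaw=0):
    """tool-down pose; yaw = sum of 'turn' since the start"""
    T=np.eye(4); T[:3,:3]=np.array([[0,1,0],[1,0,0],[0,0,-1]])@R.from_rotvec([0,0,yaw]).as_matrix(); T[:3,3]=x,y,z; return T
def load(tag,*cmd):
    S=dict(np.load(f"pics/{tag}.npz"))
    if cmd: S["T"]=cmdT(*cmd)@ctrl.camera_info("wrist")["T_tool_cam"]
    return S
E
python3 - <<'E'
from h import *
a=load("rA",.561,.211,.121); w=load("w2",.505,.28,.271); v=load("w1",.675,0,.231)
for r in (.023,.018,.013):
  print(r,"A",efit(a,(.561,.21),.014,[.032,r]),efit(w,(.561,.21),.014,[.032,r]),"B",efit(a,(.4255,.215),.014,[.032,r]),efit(w,(.4255,.215),.014,[.032,r]),"C",efit(w,(.4466,.35),.014,[.032,r]))
print("foot",efit(w,(.479,.05),.008,[.042]),efit(v,(.479,.05),.008,[.042]))
E
```

```text
0.023 A [0.562  0.2085 0.6873] [0.5615 0.208  0.6929] B [0.4245 0.213  0.2474] [0.4235 0.213  0.3002] C [0.4466 0.351  0.5161]
0.018 A [0.562  0.2085 0.5417] [0.5615 0.2085 0.4271] B [0.424  0.2125 0.556 ] [0.4235 0.213  0.6958] C [0.4466 0.351  0.5613]
0.013 A [0.562  0.209  0.3534] [0.5615 0.208  0.3519] B [0.4245 0.213  0.4248] [0.4235 0.213  0.4781] C [0.4466 0.351  0.895 ]
foot [0.4785 0.0535 0.4251] [0.48  0.048 0.435]
```

```bash
python3 -m inch '[{"slide":[-0.25,0.1,5],"turn":0,"grip":8.5},{"slide":[-0.25,0.1,9],"turn":0,"grip":8.5},{"slide":[-0.25,0.1,11],"turn":0,"grip":8.5},{"slide":[-0.25,0.1,12.3],"turn":0,"grip":8.5},{"slide":[-0.25,0.1,12.3],"turn":0,"grip":8.5},{"slide":[-0.25,0.1,12.3],"turn":0,"grip":5.5},{"slide":[-0.25,0.1,12.3],"turn":0,"grip":5.5},{"slide":[-0.25,0.1,12.3],"turn":0,"grip":5.5},{"slide":[-0.25,0.1,12.3],"turn":0,"grip":5.5},{"slide":[-0.25,0.1,12.3],"turn":0,"grip":5.5}]' 40
```

```text
time: 3.0
eef_pos: [0.5643, 0.2092, 0.0015]
tcp_rot: [0.707, 0.707, 0.002, 0.001]
contact_force: [-1.3, 0.7, 6.3]
opening: 0.716
finger_force: 43.3
```

```bash
python3 -m inch '[{"slide":[0,0,-3],"turn":0,"grip":5.5},{"slide":[0,0,-8],"turn":0,"grip":5.5},{"slide":[0,0,-13],"turn":0,"grip":5.5},{"slide":[0,0,-17],"turn":0,"grip":5.5},{"slide":[-4,-1.5,-17],"turn":0,"grip":5.5},{"slide":[-8,-3,-17],"turn":0,"grip":5.5},{"slide":[-12,-4,-17],"turn":0,"grip":5.5},{"slide":[-16,-5,-17],"turn":0,"grip":5.5},{"slide":[-20,-6.5,-17],"turn":0,"grip":5.5},{"slide":[-24,-8.3,-17],"turn":0,"grip":5.5},{"slide":[-26.85,-8.3,-17],"turn":0,"grip":5.5},{"slide":[-26.85,-8.3,-17],"turn":0,"grip":5.5},{"slide":[-26.85,-8.3,-17],"turn":0,"grip":5.5},{"slide":[-26.85,-8.3,-17],"turn":0,"grip":5.5}]'
python3 - <<'E'
from h import *
shot("wrist","k1"); a=load("k1",.479,-.06,.168)
for z,r in [(.008,[.042]),(.026,[.0205,.0165]),(.044,[.0155,.0115])]: print(z,efit(a,(.479,.05),z,r))
C=cloud(a).reshape(-1,3); m=(abs(C[:,0]-.479)<.03)&(abs(C[:,1]-.05)<.03)&(C[:,2]>.056)&(C[:,2]<.08); print(m.sum(),C[m].mean(0))
E
```

```text
time: 4.4
eef_pos: [0.4791, -0.0592, 0.1686]
tcp_rot: [0.707, 0.707, 0.0, 0.0]
contact_force: [-0.2, 0.4, -0.9]
opening: 0.715
finger_force: 43.6
0.008 [0.478  0.0465 0.3621]
0.026 [0.478  0.047  0.5783]
0.044 [0.478  0.047  0.5269]
624 [0.47817982 0.04676674 0.05989128]
```

View pics/k1.png

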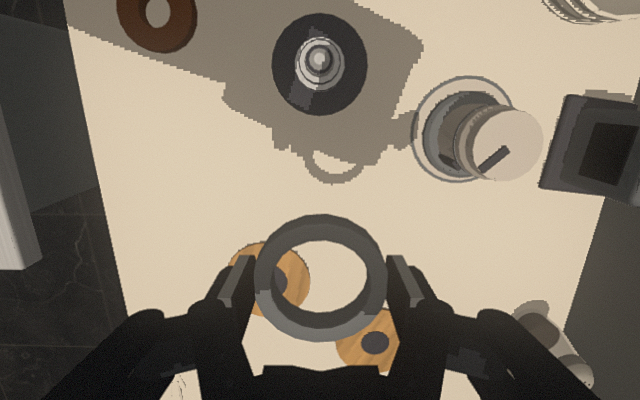

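```bash
python3 - <<'E'
from h import *
a=load("k1",.479,-.06,.168)
for dz in (.012,.0145,.017): print(dz,efit(a,(.479,-.06),.168+dz,[.032,.023],res=.00025))
C=cloud(a); print(C[215:230,310:330].reshape(-1,3).mean(0))
S=shot("side","s2")
for z,r in [(.008,[.042]),(.026,[.0205,.0165]),(.044,[.0155,.0115])]: print(z,efit(S,(.479,.05),z,r))
S=shot("scene","sc2")
for z,r in [(.008,[.042]),(.026,[.0205,.0165]),(.044,[.0155,.0115])]: print(z,efit(S,(.479,.05),z,r))
for s in ("side1",):
  S=load(s); print(efit(S,(.562,.2085),.014,[.032,.023]),efit(S,(.424,.213),.014,[.032,.018]),efit(S,(.4466,.351),.014,[.032,.013]))
E
```

```text
0.012 [ 0.4788 -0.062   0.3383]
0.0145 [ 0.478  -0.06    0.2481]
0.017 [ 0.4772 -0.0575  0.2303]
[nan nan nan]
0.008 [0.476  0.0515 0.5602]
0.026 [0.4775 0.047  0.3165]
0.044 [0.477  0.0475 0.2128]
0.008 [0.476  0.0505 0.4778]
0.026 [0.4655 0.0635 0.3174]
0.044 [0.483  0.0425 0.2278]
[0.556  0.2155 0.3087] [0.42   0.219  0.4016] [0.4456 0.349  0.6645]
```

```bash
python3 -m inch '[{"slide":[4,-0.1,0],"turn":0,"grip":5.5},{"slide":[8,-0.1,0],"turn":0,"grip":5.5},{"slide":[10.7,-0.1,0],"turn":0,"grip":5.5},{"slide":[10.7,-0.1,2],"turn":0,"grip":5.5},{"slide":[10.7,-0.1,5],"turn":0,"grip":5.5},{"slide":[10.7,-0.1,8],"turn":0,"grip":5.5},{"slide":[10.7,-0.1,10],"turn":0,"grip":5.5},{"slide":[10.7,-0.1,11.8],"turn":0,"grip":5.5},{"slide":[10.7,-0.1,11.8],"turn":0,"grip":5.5},{"slide":[10.7,-0.1,11.8],"turn":0,"grip":5.5}]'
python3 - <<'E'
from h import *
shot("wrist","k2"); a=load("k2",.478,.047,.05)
print("ring",[efit(a,(.478,.047),z,[.032,.023],res=.00025) for z in (.063,.065)])
for z,r in [(.026,[.0205]),(.026,[.0165]),(.044,[.0155,.0115]),(.064,[.004])]: print(z,efit(a,(.478,.047),z,r,win=.008,res=.00025))
i=a["p"][190:350,230:410]; cv2.imwrite("pics/k2c.png",cv2.resize(i,None,fx=4,fy=4,interpolation=cv2.INTER_CUBIC)[:600])
E
```

```text
time: 5.55
eef_pos: [0.478, 0.0476, 0.0504]
tcp_rot: [0.707, 0.707, -0.0, -0.0]
contact_force: [0.5, 0.0, 0.0]
opening: 0.716
finger_force: 43.6
ring [array([0.4772, 0.0455, 0.1914]), array([0.4765, 0.0473, 0.118 ])]
0.026 [0.4782 0.0535 0.2038]
0.026 [0.481  0.0522 0.1691]
0.044 [0.4782 0.0472 0.3245]
0.064 [0.47   0.0542 0.2017]
```

View pics/k2c.png

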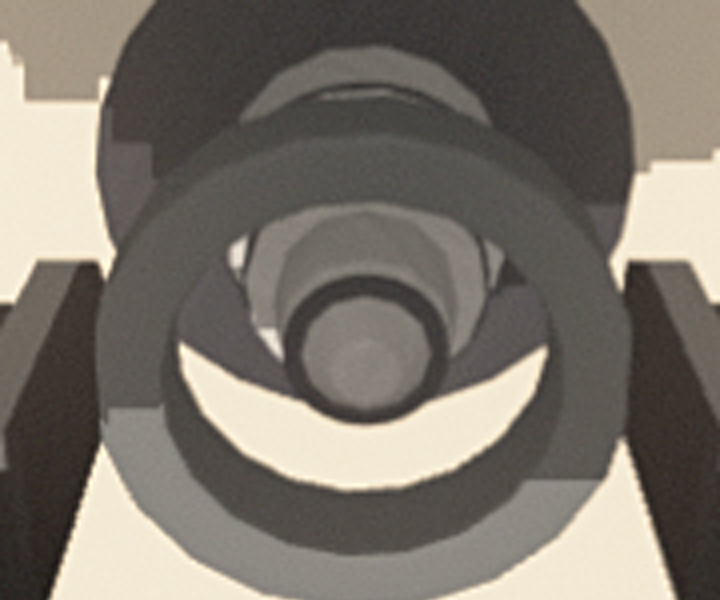

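```bash
python3 -m inch '[{"slide":[0.05,0,1],"turn":0,"grip":5.5},{"slide":[0.05,0,1.5],"turn":0,"grip":5.5},{"slide":[0.05,0,2],"turn":0,"grip":5.5},{"slide":[0.05,0,2.5],"turn":0,"grip":5.5},{"slide":[0.05,0,3],"turn":0,"grip":5.5},{"slide":[0.05,0,3.4],"turn":0,"grip":5.5},{"slide":[0.05,0,3.7],"turn":0,"grip":5.5},{"slide":[0.05,0,4.0],"turn":0,"grip":5.5},{"slide":[0.05,0,4.0],"turn":0,"grip":5.5}]'
```

```text
time: 6.5
eef_pos: [0.4783, 0.0485, 0.0102]
tcp_rot: [0.708, 0.707, 0.001, -0.0]
contact_force: [1.0, 6.8, 0.3]
opening: 0.718
finger_force: 43.9
```

```bash
python3 -m inch '[{"slide":[0,0,0.15],"turn":0,"grip":5.5},{"slide":[0,0,0.3],"turn":0,"grip":5.5},{"slide":[0,0,0.3],"turn":0,"grip":5.5}]'
```

```text
time: 6.8
eef_pos: [0.4783, 0.0487, 0.0094]
tcp_rot: [0.707, 0.707, 0.0, -0.001]
contact_force: [-7.6, 6.9, 17.1]
opening: 0.718
finger_force: 45.6
```

```bash
python3 -m inch '[{"slide":[0,0,0.1],"turn":0,"grip":7.4},{"slide":[0,0,0.1],"turn":0,"grip":7.6},{"slide":[0,0,0.1],"turn":0,"grip":7.6},{"slide":[0,0,-3],"turn":0,"grip":8.0},{"slide":[0,0,-7],"turn":0,"grip":8.5},{"slide":[0,0,-11.3],"turn":0,"grip":8.5},{"slide":[0,0,-11.3],"turn":0,"grip":8.5},{"slide":[0,0,-11.3],"turn":0,"grip":8.5}]'
python3 - <<'E'
from h import *
shot("wrist","k3"); a=load("k3",.478,.0475,.12)
print(efit(a,(.478,.047),.022,[.032,.023]),efit(a,(.478,.047),.044,[.0155,.0115]),efit(a,(.478,.047),.008,[.042]))
cv2.imwrite("pics/k3c.png",cv2.resize(a["p"][120:290,220:430],None,fx=3,fy=3))
E
```

```text
time: 7.6
eef_pos: [0.4788, 0.0471, 0.1213]
tcp_rot: [0.707, 0.707, 0.001, 0.001]
contact_force: [-0.2, -0.0, 0.2]
opening: 0.991
finger_force: 0.0
[0.477  0.047  0.2519] [0.4815 0.053  0.2853] [0.4765 0.05   0.3529]
```

View pics/k3c.png

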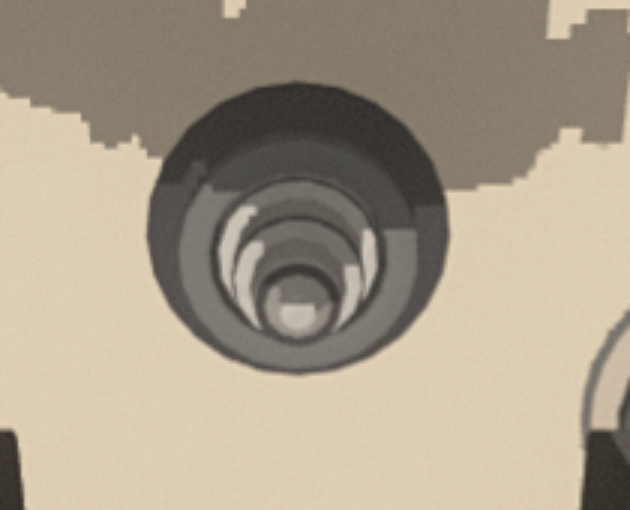

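```bash
python3 -m inch '[{"slide":[4,-1,0],"turn":0,"grip":8.5},{"slide":[8,-3,0],"turn":0,"grip":8.5},{"slide":[12,-4,0],"turn":0,"grip":8.5},{"slide":[16,-5,0],"turn":0,"grip":8.5},{"slide":[16.5,-5.4,0],"turn":0,"grip":8.5},{"slide":[16.5,-5.4,0],"turn":0,"grip":8.5},{"slide":[16.5,-5.4,0],"turn":0,"grip":8.5}]'
python3 - <<'E'
from h import *
shot("wrist","rB"); a=load("rB",.424,.2125,.12)
for r in (.023,.018,.013):print(r,efit(a,(.424,.213),.014,[.032,r]), efit(a,(.4466,.351),.014,[.032,r]))
E
```

```text
time: 8.35
eef_pos: [0.4234, 0.2117, 0.119]
tcp_rot: [0.707, 0.707, -0.001, -0.0]
contact_force: [-0.5, 0.3, 0.3]
opening: 0.995
finger_force: 0.0
0.023 [0.424  0.2135 0.3549] [0.4466 0.35   0.2251]
0.018 [0.424  0.213  0.7189] [0.4466 0.35   0.2618]
0.013 [0.424  0.213  0.5769] [0.4466 0.35   0.4631]
```

```bash
python3 -m inch '[{"slide":[0.05,0,5],"turn":0,"grip":8.5},{"slide":[0.05,0,9],"turn":0,"grip":8.5},{"slide":[0.05,0,11],"turn":0,"grip":8.5},{"slide":[0.05,0,12.1],"turn":0,"grip":8.5},{"slide":[0.05,0,12.1],"turn":0,"grip":8.5},{"slide":[0.05,0,12.1],"turn":0,"grip":5.5},{"slide":[0.05,0,12.1],"turn":0,"grip":5.5},{"slide":[0.05,0,12.1],"turn":0,"grip":5.5},{"slide":[0.05,0,12.1],"turn":0,"grip":5.5},{"slide":[0.05,0,12.1],"turn":0,"grip":5.5}]' 40
python3 -m inch '[{"slide":[0,0,-3],"turn":0,"grip":5.5},{"slide":[0,0,-7],"turn":0,"grip":5.5},{"slide":[0,0,-11],"turn":0,"grip":5.5},{"slide":[-4,1,-12.1],"turn":0,"grip":5.5},{"slide":[-8,3,-12.1],"turn":0,"grip":5.5},{"slide":[-12,4.5,-12.1],"turn":0,"grip":5.5},{"slide":[-15,5.4,-12.1],"turn":0,"grip":5.5},{"slide":[-16.45,5.4,-12.1],"turn":0,"grip":5.5},{"slide":[-16.45,5.4,-12.1],"turn":0,"grip":5.5},{"slide":[-16.45,5.4,-9],"turn":0,"grip":5.5},{"slide":[-16.45,5.4,-6.6],"turn":0,"grip":5.5},{"slide":[-16.45,5.4,-6.6],"turn":0,"grip":5.5},{"slide":[-16.45,5.4,-6.6],"turn":0,"grip":5.5}]'
python3 - <<'E'
from h import *
a=shot("wrist","k4")
i=a["p"][190:350,230:410]; cv2.imwrite("pics/k4c.png",cv2.resize(i,None,fx=4,fy=4,interpolation=cv2.INTER_CUBIC)[:600])
E
```

```text
time: 9.4
eef_pos: [0.4256, 0.2131, 0.0016]
tcp_rot: [0.707, 0.707, 0.001, 0.001]
contact_force: [-1.4, -1.7, 5.7]
opening: 0.724
finger_force: 42.4
time: 10.7
eef_pos: [0.478, 0.0492, 0.0658]
tcp_rot: [0.707, 0.707, 0.0, -0.0]
contact_force: [0.3, -0.1, -0.2]
opening: 0.726
finger_force: 44.0
```

View pics/k4c.png

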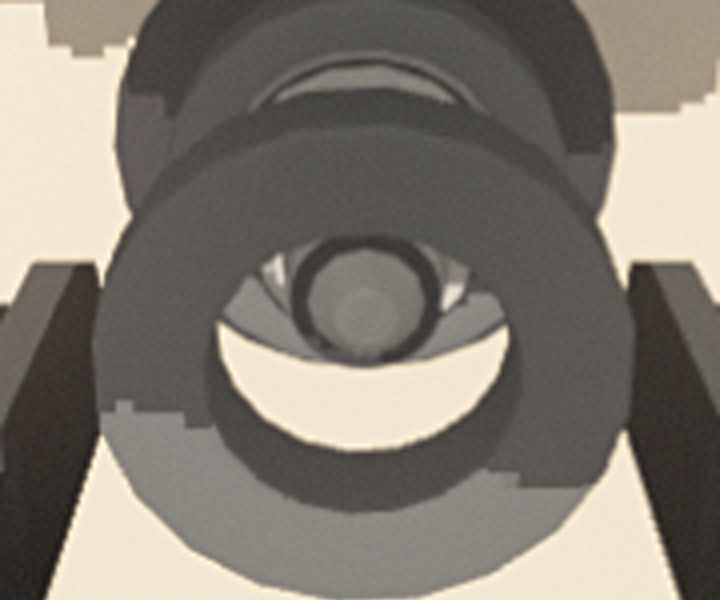

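```bash
python3 -m inch '[{"slide":[0,0.04,1],"turn":0,"grip":5.5},{"slide":[0,0.04,1.6],"turn":0,"grip":5.5},{"slide":[0,0.04,2.2],"turn":0,"grip":5.5},{"slide":[0,0.04,2.6],"turn":0,"grip":5.5},{"slide":[0,0.04,3],"turn":0,"grip":5.5},{"slide":[0,0.04,3.4],"turn":0,"grip":5.5},{"slide":[0,0.04,3.4],"turn":0,"grip":5.5}]'
python3 -m inch '[{"slide":[0,0,0.2],"turn":0,"grip":5.5},{"slide":[0,0,0.4],"turn":0,"grip":5.5},{"slide":[0,0,0.4],"turn":0,"grip":5.5}]'
```

```text
time: 11.45
eef_pos: [0.4779, 0.0485, 0.0306]
tcp_rot: [0.707, 0.707, -0.0, -0.001]
contact_force: [0.0, 0.3, -0.5]
opening: 0.725
finger_force: 44.0
time: 11.75
eef_pos: [0.4787, 0.0485, 0.0277]
tcp_rot: [0.707, 0.707, 0.0, 0.0]
contact_force: [-0.9, -0.2, 1.1]
opening: 0.726
finger_force: 44.2
```

```bash
python3 -m inch '[{"slide":[0,0,0.15],"turn":0,"grip":5.5},{"slide":[0,0,0.15],"turn":0,"grip":7.4},{"slide":[0,0,0.1],"turn":0,"grip":7.6},{"slide":[0,0,0.1],"turn":0,"grip":7.6},{"slide":[0,0,-3],"turn":0,"grip":8.0},{"slide":[0,0,-7],"turn":0,"grip":8.5},{"slide":[0,0,-9.3],"turn":0,"grip":8.5},{"slide":[0,0,-9.3],"turn":0,"grip":8.5}]'
python3 - <<'E'
from h import *
a=shot("wrist","k5")
E
python3 -m inch '[{"slide":[4,0,0],"turn":0,"grip":8.5},{"slide":[8.5,-1,0],"turn":0,"grip":8.5},{"slide":[13,-2,0],"turn":0,"grip":8.5},{"slide":[17.5,-3,0],"turn":0,"grip":8.5},{"slide":[22,-3.2,0],"turn":0,"grip":8.5},{"slide":[26,-3.2,0],"turn":0,"grip":8.5},{"slide":[30.15,-3.2,0],"turn":0,"grip":8.5},{"slide":[30.15,-3.2,0],"turn":0,"grip":8.5},{"slide":[30.15,-3.2,0],"turn":0,"grip":8.5},{"slide":[30.15,-3.2,0],"turn":0,"grip":8.5}]'
python3 - <<'E'
from h import *
shot("wrist","rC"); a=load("rC",.4464,.350,.12)
for r in (.023,.018,.013):print(r,efit(a,(.4466,.351),.014,[.032,r]))
b=load("k5"); cv2.imwrite("pics/k5c.png",np.hstack([cv2.resize(x["p"][120:290,220:430],None,fx=1.9,fy=1.9) for x in (b,a)]))
E
```

```text
time: 12.55
eef_pos: [0.4813, 0.0483, 0.1243]
tcp_rot: [0.707, 0.707, 0.003, 0.003]
contact_force: [-0.6, 0.2, -0.5]
opening: 0.994
finger_force: 0.0
time: 13.6
eef_pos: [0.4455, 0.3488, 0.1186]
tcp_rot: [0.707, 0.707, -0.002, -0.0]
contact_force: [0.5, -1.2, -0.2]
opening: 0.989
finger_force: 0.0
0.023 [0.4476 0.3525 0.4078]
0.018 [0.4476 0.3525 0.4598]
0.013 [0.4476 0.3525 0.7248]
```

View pics/k5c.png

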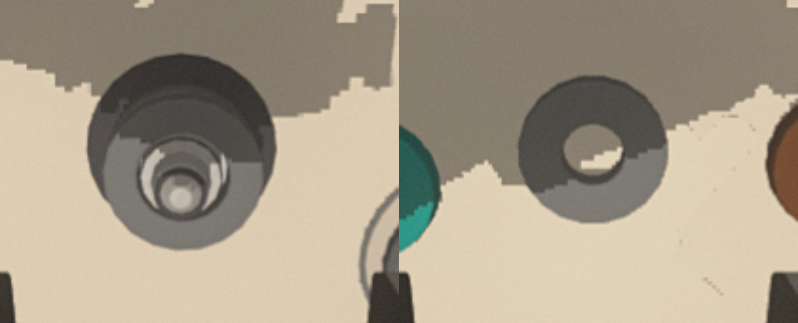

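```bash
python3 -m inch '[{"slide":[0.1,0.05,5],"turn":0,"grip":8.5},{"slide":[0.1,0.05,9],"turn":0,"grip":8.5},{"slide":[0.1,0.05,11],"turn":0,"grip":8.5},{"slide":[0.1,0.05,12.1],"turn":0,"grip":8.5},{"slide":[0.1,0.05,12.1],"turn":0,"grip":8.5},{"slide":[0.1,0.05,12.1],"turn":0,"grip":5.5},{"slide":[0.1,0.05,12.1],"turn":0,"grip":5.5},{"slide":[0.1,0.05,12.1],"turn":0,"grip":5.5},{"slide":[0.1,0.05,12.1],"turn":0,"grip":5.5},{"slide":[0.1,0.05,12.1],"turn":0,"grip":5.5}]' 40
python3 -m inch '[{"slide":[0,0,-3],"turn":0,"grip":5.5},{"slide":[0,0,-7],"turn":0,"grip":5.5},{"slide":[0,0,-12],"turn":0,"grip":5.5},{"slide":[-4,0,-14],"turn":0,"grip":5.5},{"slide":[-8.5,1,-14],"turn":0,"grip":5.5},{"slide":[-13,2,-14],"turn":0,"grip":5.5},{"slide":[-17.5,3,-14],"turn":0,"grip":5.5},{"slide":[-22,3.15,-14],"turn":0,"grip":5.5},{"slide":[-26,3.15,-14],"turn":0,"grip":5.5},{"slide":[-29,3.15,-14],"turn":0,"grip":5.5},{"slide":[-30.25,3.15,-14],"turn":0,"grip":5.5},{"slide":[-30.25,3.15,-14],"turn":0,"grip":5.5},{"slide":[-30.25,3.15,-11],"turn":0,"grip":5.5},{"slide":[-30.25,3.15,-8.6],"turn":0,"grip":5.5},{"slide":[-30.25,3.15,-8.6],"turn":0,"grip":5.5},{"slide":[-30.25,3.15,-8.6],"turn":0,"grip":5.5}]'
python3 - <<'E'
from h import *
a=shot("wrist","k6")
i=a["p"][190:350,230:410]; cv2.imwrite("pics/k6c.png",cv2.resize(i,None,fx=4,fy=4,interpolation=cv2.INTER_CUBIC)[:600])
E
```

```text
time: 14.65
eef_pos: [0.4486, 0.3517, 0.0019]
tcp_rot: [0.707, 0.707, 0.002, 0.001]
contact_force: [-1.1, -1.9, 6.2]
opening: 0.722
finger_force: 43.2
time: 16.25
eef_pos: [0.4783, 0.0496, 0.0855]
tcp_rot: [0.707, 0.708, -0.0, -0.0]
contact_force: [0.7, -0.2, -0.7]
opening: 0.718
finger_force: 44.0
```

View pics/k6c.png

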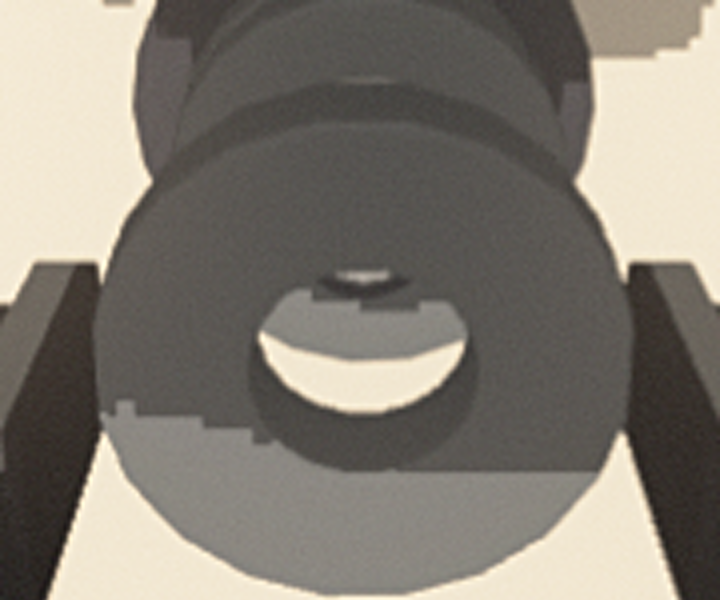

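```bash
python3 -m inch '[{"slide":[0,0,1],"turn":0,"grip":5.5},{"slide":[0,0,1.6],"turn":0,"grip":5.5},{"slide":[0,0,2.2],"turn":0,"grip":5.5},{"slide":[0,0,2.6],"turn":0,"grip":5.5},{"slide":[0,0,3],"turn":0,"grip":5.5},{"slide":[0,0,3.6],"turn":0,"grip":5.5},{"slide":[0,0,3.6],"turn":0,"grip":5.5}]'
python3 -m inch '[{"slide":[0,0,0.2],"turn":0,"grip":5.5},{"slide":[0,0,0.4],"turn":0,"grip":5.5},{"slide":[0,0,0.5],"turn":0,"grip":5.5},{"slide":[0,0,0.5],"turn":0,"grip":5.5}]'
```

```text
time: 17.0
eef_pos: [0.4777, 0.0486, 0.0484]
tcp_rot: [0.707, 0.707, -0.001, -0.001]
contact_force: [-0.5, -0.2, 0.0]
opening: 0.722
finger_force: 44.0
time: 17.4
eef_pos: [0.4787, 0.0485, 0.0459]
tcp_rot: [0.707, 0.707, -0.0, -0.0]
contact_force: [-4.1, -0.6, 8.7]
opening: 0.723
finger_force: 44.9
```

```bash
python3 -m inch '[{"slide":[0,0,0],"turn":0,"grip":7.4},{"slide":[0,0,0],"turn":0,"grip":7.6},{"slide":[0,0,0],"turn":0,"grip":7.6},{"slide":[0,0,-3],"turn":0,"grip":8.0},{"slide":[0,0,-7],"turn":0,"grip":8.5},{"slide":[0,0,-11],"turn":0,"grip":8.5},{"slide":[-2,2,-15],"turn":0,"grip":8.5},{"slide":[-5,5,-18],"turn":0,"grip":8.5},{"slide":[-8,8,-20.6],"turn":0,"grip":8.5},{"slide":[-11,11,-20.6],"turn":0,"grip":8.5},{"slide":[-12.5,13.6,-20.6],"turn":0,"grip":8.5},{"slide":[-12.5,13.6,-20.6],"turn":0,"grip":8.5},{"slide":[-12.5,13.6,-20.6],"turn":0,"grip":8.5},{"slide":[-12.5,13.6,-20.6],"turn":0,"grip":8.5}]'
python3 - <<'E'
from h import *
shot("wrist","c1"); a=load("c1",.6144,-.0765,.25)
print("circle",efit(a,(.61,-.017),.0,[.05]),"foot",efit(a,(.61,-.017),.011,[.04]),"cap",efit(a,(.61,-.017),.078,[.026]))
print("cone ring",efit(a,(.478,.0485),.058,[.032,.013]))
cv2.imwrite("pics/c1c.png",cv2.resize(a["p"][20:270,100:500],None,fx=2,fy=2))
E
```

```text
time: 18.8
eef_pos: [0.6136, -0.0757, 0.2497]
tcp_rot: [0.707, 0.707, -0.0, -0.001]
contact_force: [0.8, 0.5, -0.0]
opening: 0.995
finger_force: 0.0
circle [ 0.6145 -0.009   0.4358] foot [ 0.6155 -0.0125  0.3135] cap [ 0.616  -0.0115  0.2403]
cone ring [0.4805 0.046  0.4963]
```

View pics/c1c.png

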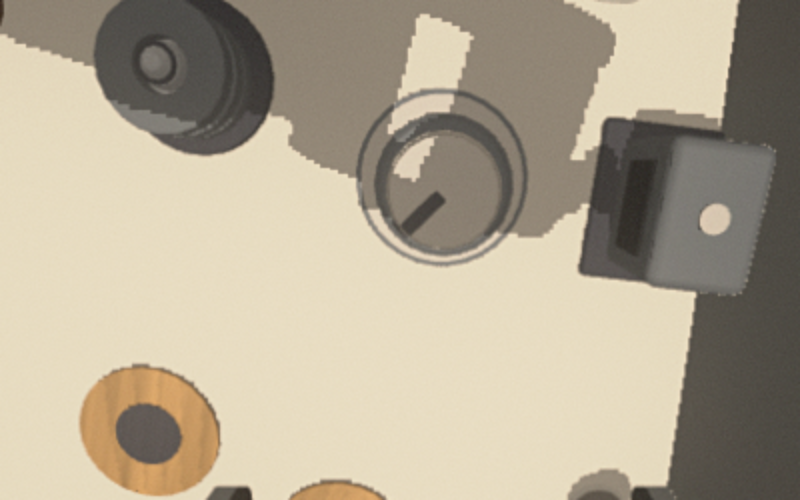

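```bash
cat > ang.py <<'E'
from h import *
def bar(S,c,z=.078):
    g=cv2.cvtColor(ortho(S,c[0]-.035,c[0]+.035,c[1]-.035,c[1]+.035,z,.00025),cv2.COLOR_BGR2GRAY)
    k=g.shape[0]; q=(k/2-np.arange(k))*.00025; X,Y=np.meshgrid(q,q,indexing="ij"); r=np.hypot(X,Y)<.0235
    m=(g<.62*np.median(g[r]))&r
    n,l,st,_=cv2.connectedComponentsWithStats(m.astype(np.uint8)); i=1+st[1:,4].argmax(); m=l==i
    P=np.c_[X[m],Y[m]]; mu=P.mean(0); w,v=np.linalg.eigh(np.cov((P-mu).T)); d=v[:,1]; d=d*np.sign(d@mu)
    print("bar n",m.sum(),"mid",(mu+c).round(4),"len,wid mm",(np.sqrt(12*w[::-1])*1000).round(1),"axis deg",np.degrees(np.arctan2(d[1],d[0])).round(2),"from centre deg",np.degrees(np.arctan2(mu[1],mu[0])).round(2))
def scan(S):
    C=cloud(S).reshape(-1,3); m=(np.hypot(C[:,0]-.735,C[:,1]+.03)<.08)&(C[:,2]>.083)&(C[:,2]<.1)
    b=cv2.minAreaRect((C[m,:2]*1000).astype(np.float32)); print("scanner top",m.sum(),b)
    m=(np.hypot(C[:,0]-.72,C[:,1]+.03)<.09)&(C[:,2]>.03)&(C[:,2]<.08); P=C[m]
    print("front pts",m.sum(),P.mean(0).round(3))
    if m.sum()>100:
        a=P[:,:2]-P[:,:2].mean(0); v=np.linalg.svd(a,full_matrices=False)[2][1]; v*=np.sign(v[0]); print("front normal deg",np.degrees(np.arctan2(v[1],v[0])).round(2))
E
python3 - <<'E'
from ang import *
a=load("c1",.6144,-.0765,.25); bar(a,(.616,-.012)); scan(a); scan(load("s2")); scan(load("w1",.675,0,.231))
# block near top edge and foot edge in w/ pixels
f=lambda x,y:(x/2+100,y/2+20)
for z,p,q in [(.09,(677,137),(650,283)),(.09,(772,150),(745,290)),(.008,(605,118),(580,272))]:
    A,B=onplane(a,[f(*p),f(*q)],z); d=A-B; print(A.round(3),B.round(3),np.degrees(np.arctan2(-d[0],d[1])))
E
```

```text
Traceback (most recent call last):
  File "ang.py", line 5, in bar
    m=(g<.62*np.median(g[r]))&r
                       ~^^^
IndexError: boolean index did not match indexed array along axis 1; size of axis is 280 but size of corresponding boolean axis is 281
```

```bash
sed -i 's/^    k=g.shape\[0\]; q/    k=min(g.shape); g=g[:k,:k]; q/' ang.py
python3 - <<'E'
from ang import *
a=load("c1",.6144,-.0765,.25); bar(a,(.616,-.012)); scan(a); scan(load("s2")); scan(load("w1",.675,0,.231))
f=lambda x,y:(x/2+100,y/2+20)
for z,p,q in [(.09,(677,137),(650,283)),(.09,(772,150),(745,290)),(.008,(605,118),(580,272))]:
    A,B=onplane(a,[f(*p),f(*q)],z); d=A-B; print(A.round(3),B.round(3),np.degrees(np.arctan2(-d[0],d[1])))
E
```

```text
bar n 1993 mid [ 0.6063 -0.0209] len,wid mm [20.5  6. ] axis deg -137.04 from centre deg -137.5
scanner top 5609 ((743.262939453125, -30.045494079589844), (139.47706604003906, 65.53582000732422), 88.34798431396484)
front pts 3742 [ 0.743 -0.024  0.062]
front normal deg 66.48
scanner top 492 ((742.6731567382812, -29.9007568359375), (140.50387573242188, 67.12226104736328), 86.91012573242188)
front pts 699 [ 0.739 -0.006  0.058]
front normal deg -51.43
scanner top 4525 ((743.25390625, -16.616981506347656), (113.81501007080078, 63.06330108642578), 88.2928466796875)
front pts 3103 [ 0.736 -0.016  0.061]
front normal deg 79.15
[0.719 0.012 0.09 ] [ 0.713 -0.053  0.09 ] -5.125129465375207
[0.762 0.007 0.09 ] [ 0.758 -0.056  0.09 ] -3.1340408662454435
[0.706 0.024 0.008] [ 0.697 -0.062  0.008] -5.672454317843828
```

```bash
cat >> ang.py <<'E'
def lines(S,z,c=(.735,-.03)):
    g=cv2.cvtColor(ortho(S,c[0]-.06,c[0]+.06,c[1]-.06,c[1]+.06,z,.0005),cv2.COLOR_BGR2GRAY)
    L=cv2.createLineSegmentDetector().detect(g)[0][:,0]
    for x0,y0,x1,y1 in L:
        n=np.hypot(x1-x0,y1-y0)*.5
        if n>28:
            A=(c[0]+.06-y0*.0005,c[1]+.06-x0*.0005);B=(c[0]+.06-y1*.0005,c[1]+.06-x1*.0005)
            t=np.degrees(np.arctan2(B[1]-A[1],B[0]-A[0])); print("z",z,"len",n.round(0),"mid",((np.add(A,B))/2).round(4),"deg mod90",((t+45)%90-45).round(2))
E
python3 - <<'E'
from ang import *
a=load("c1",.6144,-.0765,.25); w=load("w1",.675,0,.231); k=load("k1",.479,-.06,.168)
for s in (a,w,k):
  print("--"); lines(s,.09); lines(s,.008)
print(efit(w,(.6145,-.009),0,[.05]),efit(k,(.6145,-.009),0,[.05]))
E
```

```text
--
z 0.09 len 66.0 mid [ 0.6816 -0.0139] deg mod90 -6.34
z 0.09 len 32.0 mid [ 0.6958 -0.0506] deg mod90 -6.29
z 0.09 len 42.0 mid [0.7178 0.0174] deg mod90 -6.73
z 0.09 len 61.0 mid [ 0.7141 -0.0188] deg mod90 -6.73
z 0.09 len 36.0 mid [ 0.6963 -0.0162] deg mod90 -6.0
z 0.008 len 84.0 mid [ 0.6997 -0.0185] deg mod90 -6.32
z 0.008 len 40.0 mid [ 0.718  -0.0653] deg mod90 -6.27
z 0.008 len 48.0 mid [0.746  0.0212] deg mod90 -6.25
z 0.008 len 28.0 mid [0.7601 0.0146] deg mod90 -6.09
--
z 0.09 len 59.0 mid [0.6941 0.0007] deg mod90 -6.28
z 0.09 len 33.0 mid [ 0.7067 -0.0343] deg mod90 14.23
z 0.09 len 34.0 mid [ 0.7464 -0.0719] deg mod90 -1.71
z 0.09 len 34.0 mid [ 0.729  -0.0535] deg mod90 -6.71
z 0.09 len 60.0 mid [ 0.7144 -0.0175] deg mod90 -6.34
z 0.09 len 42.0 mid [0.7401 0.0124] deg mod90 -6.04
z 0.008 len 86.0 mid [ 0.7002 -0.0173] deg mod90 -6.28
z 0.008 len 41.0 mid [ 0.7162 -0.0685] deg mod90 14.45
z 0.008 len 54.0 mid [0.7447 0.023 ] deg mod90 -6.25
z 0.008 len 48.0 mid [ 0.7264 -0.0396] deg mod90 -7.0
z 0.008 len 52.0 mid [ 0.7604 -0.0071] deg mod90 -6.42
--
z 0.09 len 43.0 mid [ 0.6838 -0.0678] deg mod90 -1.71
z 0.09 len 116.0 mid [ 0.7076 -0.034 ] deg mod90 16.94
z 0.008 len 81.0 mid [ 0.694  -0.0168] deg mod90 -6.21
z 0.008 len 71.0 mid [ 0.7247 -0.0659] deg mod90 -6.51
z 0.008 len 51.0 mid [0.7413 0.0213] deg mod90 -6.61
z 0.008 len 88.0 mid [ 0.7801 -0.0125] deg mod90 16.52
z 0.008 len 42.0 mid [ 7.544e-01 -2.000e-04] deg mod90 -3.84
z 0.008 len 42.0 mid [ 0.7482 -0.0537] deg mod90 -15.18
z 0.008 len 29.0 mid [ 0.7308 -0.014 ] deg mod90 -6.42
[ 0.614  -0.0085  0.3467] [ 0.6125 -0.009   0.3078]
```

```bash
python3 -m inch '[{"slide":[3,0.1,3],"turn":0.15,"grip":8.5},{"slide":[6.45,0.16,6],"turn":0.3,"grip":8.5},{"slide":[6.45,0.16,10],"turn":0.45,"grip":8.5},{"slide":[6.45,0.16,10],"turn":0.6,"grip":8.5},{"slide":[6.45,0.16,10],"turn":0.75,"grip":8.5},{"slide":[6.45,0.16,10],"turn":0.9,"grip":8.5},{"slide":[6.45,0.16,10],"turn":1.05,"grip":8.5},{"slide":[6.45,0.16,10],"turn":1.14,"grip":8.5},{"slide":[6.45,0.16,10],"turn":1.14,"grip":8.5},{"slide":[6.45,0.16,10],"turn":1.14,"grip":8.5},{"slide":[6.45,0.16,10],"turn":1.14,"grip":8.5}]' 60
python3 - <<'E'
from ang import *
shot("wrist","c2"); a=load("c2",.616,-.012,.15,1.14); print(np.round(pose(),3)[:3,:3].tolist(), ctrl.get_state()["qpos"].round(2))
print("circle",efit(a,(.614,-.01),.0,[.05]),"foot",efit(a,(.615,-.012),.011,[.04]),"cap",efit(a,(.615,-.012),.078,[.026]))
bar(a,(.616,-.012))
E
```

```text
time: 19.95
eef_pos: [0.6157, -0.0116, 0.1505]
tcp_rot: [0.977, 0.215, 0.0, 0.0]
contact_force: [-0.3, 0.1, -0.1]
opening: 0.991
finger_force: 0.0
[[0.908, 0.419, 0.0], [0.419, -0.908, -0.0], [0.0, 0.0, -1.0]] [-0.18  0.23  1.79 -0.    1.11  0.96]
circle [ 0.613  -0.009   0.3348] foot [ 0.616  -0.012   0.2638] cap [ 0.615  -0.012   0.2933]
bar n 1918 mid [ 0.6058 -0.02  ] len,wid mm [20.8  5.8] axis deg -137.52 from centre deg -141.63
```

```bash
python3 -m inch '[{"slide":[0,0,4],"turn":0,"grip":8.5},{"slide":[0,0,7],"turn":0,"grip":8.5},{"slide":[0,0,9],"turn":0,"grip":8.5},{"slide":[0,0,10.5],"turn":0,"grip":8.5},{"slide":[0,0,10.5],"turn":0,"grip":8.5},{"slide":[0,0,10.5],"turn":0,"grip":5},{"slide":[0,0,10.5],"turn":0,"grip":5},{"slide":[0,0,10.5],"turn":0,"grip":5},{"slide":[0,0,10.5],"turn":0,"grip":5},{"slide":[0,0,10.5],"turn":0,"grip":5},{"slide":[0,0,10.5],"turn":0,"grip":5},{"slide":[0,0,10.1],"turn":0,"grip":5},{"slide":[0,0,10.1],"turn":0,"grip":5}]' 60
```

```text
time: 21.3
eef_pos: [0.6157, -0.012, 0.0493]
tcp_rot: [0.977, 0.214, -0.0, 0.0]
contact_force: [-0.4, 0.1, -2.9]
opening: 0.645
finger_force: 63.8
```

```bash
python3 -m inch '[{"slide":[0,-0.1,-0.1],"turn":-0.14,"grip":5},{"slide":[0,-0.1,-0.1],"turn":-0.28,"grip":5},{"slide":[0,-0.2,-0.1],"turn":-0.42,"grip":5},{"slide":[-0.07,-0.36,-0.1],"turn":-0.56,"grip":5},{"slide":[-0.07,-0.36,-0.1],"turn":-0.7,"grip":5},{"slide":[-0.07,-0.36,-0.1],"turn":-0.84,"grip":5},{"slide":[-0.07,-0.36,-0.1],"turn":-0.98,"grip":5},{"slide":[-0.07,-0.36,-0.1],"turn":-1.12,"grip":5},{"slide":[-0.07,-0.36,-0.1],"turn":-1.26,"grip":5},{"slide":[-0.07,-0.36,-0.1],"turn":-1.4,"grip":5},{"slide":[-0.07,-0.36,-0.1],"turn":-1.54,"grip":5},{"slide":[-0.07,-0.36,-0.1],"turn":-1.68,"grip":5},{"slide":[-0.07,-0.36,-0.1],"turn":-1.82,"grip":5},{"slide":[-0.07,-0.36,-0.1],"turn":-1.96,"grip":5},{"slide":[-0.07,-0.36,-0.1],"turn":-2.1,"grip":5},{"slide":[-0.07,-0.36,-0.1],"turn":-2.2,"grip":5},{"slide":[-0.07,-0.36,-0.1],"turn":-2.286,"grip":5},{"slide":[-0.07,-0.36,-0.1],"turn":-2.286,"grip":5},{"slide":[-0.07,-0.36,0.2],"turn":-2.286,"grip":5},{"slide":[-0.07,-0.36,0.45],"turn":-2.286,"grip":5}]' 60
python3 -m inch '[{"slide":[0,0,0],"turn":0,"grip":5},{"slide":[0,0,0.05],"turn":0,"grip":5}]'
```

```text
time: 23.3
eef_pos: [0.6138, -0.0091, 0.0479]
tcp_rot: [0.212, 0.977, -0.0, -0.002]
contact_force: [-11.6, 1.1, 24.6]
opening: 0.639
finger_force: 66.5
time: 23.5
eef_pos: [0.6137, -0.009, 0.0479]
tcp_rot: [0.211, 0.977, -0.0, -0.001]
contact_force: [-10.1, 0.4, 18.2]
opening: 0.641
finger_force: 65.9
```

```bash
python3 -m inch '[{"slide":[0,0,-0.2],"turn":0,"grip":5},{"slide":[0,0,-0.2],"turn":0,"grip":7.2},{"slide":[0,0,-0.2],"turn":0,"grip":8},{"slide":[0,0,-0.2],"turn":0,"grip":8.5},{"slide":[0,0,-0.2],"turn":0,"grip":8.5},{"slide":[0,0,-3],"turn":0,"grip":8.5},{"slide":[0,0,-7],"turn":0,"grip":8.5},{"slide":[0,0,-11],"turn":0,"grip":8.5},{"slide":[0,0,-11],"turn":0.14,"grip":8.5},{"slide":[0,0,-11],"turn":0.28,"grip":8.5},{"slide":[0,0,-11],"turn":0.42,"grip":8.5},{"slide":[0,0,-11],"turn":0.56,"grip":8.5},{"slide":[0,0,-11],"turn":0.7,"grip":8.5},{"slide":[0,0,-11],"turn":0.84,"grip":8.5},{"slide":[0,0,-11],"turn":1.0,"grip":8.5},{"slide":[0,0,-11],"turn":1.146,"grip":8.5},{"slide":[0,0,-11],"turn":1.146,"grip":8.5},{"slide":[0,0,-11],"turn":1.146,"grip":8.5}]' 40
cat > chk.py <<'E'
from ang import *
import sys
tag=sys.argv[1]; s=[]
for _ in range(1): shot("wrist",tag)
T=pose(); a=load(tag) if len(sys.argv)<3 else load(tag,*map(float,sys.argv[2:]))
ci=efit(a,(.614,-.01),.0,[.05]); ft=efit(a,(.615,-.01),.011,[.04]); cp=efit(a,(.615,-.01),.078,[.026])
print("eef",T[:3,3].round(4),"circle",ci,"foot",ft,"cap",cp); bar(a,cp[:2]); bar(a,(.6138,-.009))
E
python3 chk.py c3 .6138 -.009 .154 0
```

```text
time: 25.3
eef_pos: [0.6138, -0.009, 0.1541]
tcp_rot: [0.706, 0.708, -0.0, -0.0]
contact_force: [-0.4, 0.7, 1.3]
opening: 0.994
finger_force: 0.0
eef [ 0.6138 -0.009   0.1542] circle [ 0.6135 -0.0085  0.3466] foot [ 0.6175 -0.008   0.2308] cap [ 0.6165 -0.009   0.2533]
bar n 4145 mid [0.621 0.006] len,wid mm [27.2 14.7] axis deg 163.07 from centre deg 73.38
bar n 3720 mid [0.6198 0.0059] len,wid mm [26.1 14.1] axis deg 157.16 from centre deg 68.17
```

```bash
cat >> ang.py <<'E'
def bar(S,c,z=.078):
    g=cv2.cvtColor(ortho(S,c[0]-.035,c[0]+.035,c[1]-.035,c[1]+.035,z,.00025),cv2.COLOR_BGR2GRAY)
    k=min(g.shape); g=g[:k,:k]; q=(k/2-np.arange(k))*.00025; X,Y=np.meshgrid(q,q,indexing="ij"); r=np.hypot(X,Y)<.0235
    b=cv2.morphologyEx(g,cv2.MORPH_BLACKHAT,cv2.getStructuringElement(cv2.MORPH_ELLIPSE,(45,45)))/(g+1.)
    m=(b>.55)&r
    n,l,st,_=cv2.connectedComponentsWithStats(m.astype(np.uint8))
    for i in 1+np.argsort(-st[1:,4])[:2]:
        m=l==i; P=np.c_[X[m],Y[m]]; mu=P.mean(0); w,v=np.linalg.eigh(np.cov((P-mu).T)); d=v[:,1]; d=d*np.sign(d@mu)
        print("bar n",m.sum(),"mid",(mu+c).round(4),"len,wid mm",(np.sqrt(12*w[::-1])*1000).round(1),"axis deg",np.degrees(np.arctan2(d[1],d[0])).round(2),"from centre deg",np.degrees(np.arctan2(mu[1],mu[0])).round(2))
E
python3 - <<'E'
from ang import *
bar(load("c1",.6144,-.0765,.25),(.616,-.012))
bar(load("c2",.616,-.012,.15,1.14),(.616,-.012))
a=load("c3",.6138,-.009,.154); bar(a,(.615,-.009)); cv2.imwrite("pics/c3c.png",cv2.resize(a["p"][100:300,180:480],None,fx=2.6,fy=2.6))
print([efit(a,(.615,-.009),z,[r],win=.01,res=.00025) for z,r in [(0,.05),(.011,.04),(.06,.029),(.078,.026)]])
E
```

```text
bar n 2112 mid [ 0.6064 -0.0209] len,wid mm [20.6  6.4] axis deg -137.04 from centre deg -137.44
bar n 2373 mid [ 0.6069 -0.0207] len,wid mm [21.5  6.9] axis deg -137.55 from centre deg -136.51
bar n 121 mid [ 0.6283 -0.0126] len,wid mm [5.7 3.3] axis deg 52.98 from centre deg -3.02
bar n 2342 mid [ 0.6286 -0.0105] len,wid mm [19.4  7.5] axis deg -4.96 from centre deg -6.24
[array([ 0.6133, -0.0082,  0.3694]), array([ 0.6173, -0.0082,  0.2446]), array([ 0.6173, -0.0097,  0.1992]), array([ 0.6168, -0.0093,  0.2939])]
```

View pics/c3c.png

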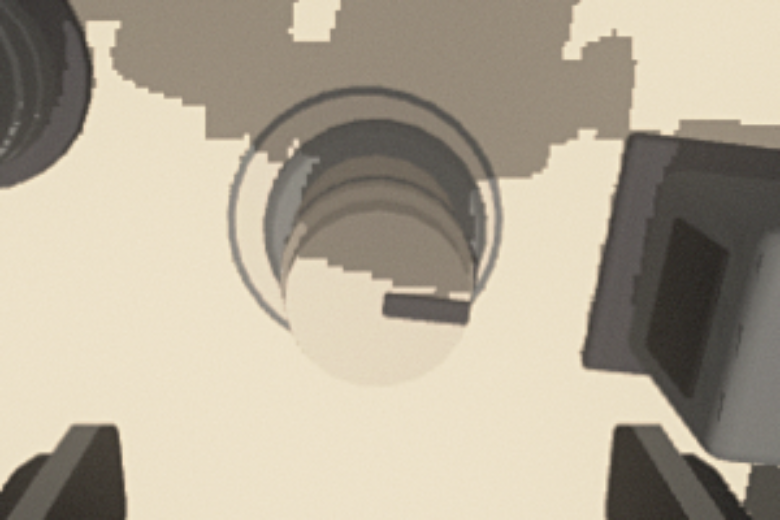

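```bash
python3 -m inch '[{"slide":[0,0.35,4],"turn":0,"grip":8.5},{"slide":[0,0.35,7.5],"turn":0,"grip":8.5},{"slide":[0,0.35,9.5],"turn":0,"grip":8.5},{"slide":[0,0.35,10.6],"turn":0,"grip":8.5},{"slide":[0,0.35,10.6],"turn":0,"grip":8.5},{"slide":[0,0.35,10.6],"turn":0,"grip":5},{"slide":[0,0.35,10.6],"turn":0,"grip":5},{"slide":[0,0.35,10.6],"turn":0,"grip":5},{"slide":[0,0.35,10.6],"turn":0,"grip":5},{"slide":[0,0.35,10.6],"turn":0,"grip":5},{"slide":[0,0.35,10.6],"turn":0,"grip":5},{"slide":[0,0.35,10.3],"turn":0,"grip":5},{"slide":[0,0.15,10.3],"turn":0,"grip":5},{"slide":[0,-0.02,10.3],"turn":0.01,"grip":5},{"slide":[0,-0.02,10.3],"turn":0.01,"grip":5}]' 60
python3 -m inch '[{"slide":[0,0,0.2],"turn":0,"grip":5},{"slide":[0,0,0.3],"turn":0,"grip":5},{"slide":[0,0,0.3],"turn":0,"grip":5}]'
```

```text
time: 26.85
eef_pos: [0.6135, -0.009, 0.0513]
tcp_rot: [0.711, 0.703, 0.0, 0.0]
contact_force: [0.8, 0.1, -0.4]
opening: 0.632
finger_force: 63.7
time: 27.15
eef_pos: [0.6137, -0.009, 0.0512]
tcp_rot: [0.711, 0.704, -0.001, -0.001]
contact_force: [-7.1, 0.6, 13.7]
opening: 0.637
finger_force: 65.2
```

```bash
python3 -m inch '[{"slide":[0,0,-0.25],"turn":0,"grip":5},{"slide":[0,0,-0.25],"turn":0,"grip":7.2},{"slide":[0,0,-0.25],"turn":0,"grip":8},{"slide":[0,0,-0.25],"turn":0,"grip":8.5},{"slide":[0,0,-0.25],"turn":0,"grip":8.5},{"slide":[0,0,-3],"turn":0,"grip":8.5},{"slide":[0,0,-7],"turn":0,"grip":8.5},{"slide":[0,0,-10.6],"turn":0,"grip":8.5},{"slide":[0,0,-10.6],"turn":-0.01,"grip":8.5},{"slide":[0,0,-10.6],"turn":-0.01,"grip":8.5},{"slide":[0,0,-10.6],"turn":-0.01,"grip":8.5}]' 40
python3 chk.py c4 .6136 -.009 .154 0
python3 - <<'E'
from ang import *
a=load("c4",.6136,-.009,.154); bar(a,(.614,-.009))
print([efit(a,(.615,-.009),z,[r],win=.01,res=.00025) for z,r in [(0,.05),(.011,.04),(.06,.029),(.078,.026)]])
E
```

```text
time: 28.25
eef_pos: [0.6126, -0.0088, 0.1526]
tcp_rot: [0.707, 0.707, -0.001, -0.001]
contact_force: [-0.1, 0.9, 0.2]
opening: 0.996
finger_force: 0.0
eef [ 0.6123 -0.0088  0.1521] circle [ 0.615  -0.009   0.3528] foot [ 0.615  -0.008   0.2003] cap [ 0.6145 -0.0095  0.2603]
bar n 2556 mid [ 0.6271 -0.0112] len,wid mm [21.3  7.5] axis deg -6.6 from centre deg -7.84
bar n 2471 mid [ 0.6267 -0.0112] len,wid mm [20.6  7.5] axis deg -6.4 from centre deg -9.57
bar n 1 mid [0.6028 0.0013] len,wid mm [nan nan] axis deg nan from centre deg 137.02
bar n 2494 mid [ 0.6268 -0.0112] len,wid mm [20.8  7.5] axis deg -6.39 from centre deg -9.69
[array([ 0.6148, -0.0088,  0.368 ]), array([ 0.6148, -0.0082,  0.2503]), array([ 0.615 , -0.0097,  0.1892]), array([ 0.6163, -0.004 ,  0.1506])]ang.py:31: RuntimeWarning: Degrees of freedom <= 0 for slice
  m=l==i; P=np.c_[X[m],Y[m]]; mu=P.mean(0); w,v=np.linalg.eigh(np.cov((P-mu).T)); d=v[:,1]; d=d*np.sign(d@mu)
  c *= np.true_divide(1, fact)
  c *= np.true_divide(1, fact)
```

```bash
python3 -m inch '[{"slide":[0,0,-6],"turn":0,"grip":8.5},{"slide":[-4,-4,-11.6],"turn":0,"grip":8.5},{"slide":[-28.1,-14.4,-11.6],"turn":0,"grip":8.5},{"slide":[-28.1,-14.4,-11.6],"turn":0,"grip":8.5},{"slide":[-28.1,-14.4,-11.6],"turn":0,"grip":8.5},{"slide":[-28.1,-14.4,-11.6],"turn":0,"grip":8.5},{"slide":[-28.1,-14.4,-11.6],"turn":0,"grip":8.5},{"slide":[-28.1,-14.4,-11.6],"turn":0,"grip":8.5},{"slide":[-28.1,-14.4,-11.6],"turn":0,"grip":8.5},{"slide":[-28.1,-14.4,-11.6],"turn":0,"grip":8.5},{"slide":[-28.1,-14.4,-11.6],"turn":0,"grip":8.5},{"slide":[-28.1,-14.4,-11.6],"turn":0,"grip":8.5}]'
python3 - <<'E'
from h import *
shot("wrist","q1"); a=load("q1",.4696,-.29,.27)
for n,c in [("S",(.443,-.357)),("M",(.541,-.246)),("L",(.42,-.165))]:
  for r in (.0215,.0165,.0115): print(n,r,efit(a,c,.004,[.046,r]))
E
```

```text
time: 29.5
eef_pos: [0.47, -0.2887, 0.2695]
tcp_rot: [0.706, 0.708, 0.0, -0.001]
contact_force: [-0.2, 1.1, 0.1]
opening: 0.996
finger_force: 0.0
S 0.0215 [ 0.444  -0.3595  0.6212]
S 0.0165 [ 0.444  -0.3595  0.6549]
S 0.0115 [ 0.444  -0.3595  0.872 ]
M 0.0215 [ 0.542  -0.2495  0.5456]
M 0.0165 [ 0.542  -0.25    0.7901]
M 0.0115 [ 0.542  -0.2495  0.578 ]
L 0.0215 [ 0.422  -0.169   0.7198]
L 0.0165 [ 0.422  -0.169   0.4786]
L 0.0115 [ 0.422  -0.169   0.5296]
```

```bash
python3 -m inch '[{"slide":[33.85,0.9,0],"turn":0,"grip":8.5},{"slide":[33.85,0.9,0],"turn":0,"grip":8.5},{"slide":[33.85,0.9,0],"turn":0,"grip":8.5},{"slide":[33.85,0.9,0],"turn":0,"grip":8.5},{"slide":[33.85,0.9,0],"turn":0,"grip":8.5},{"slide":[33.85,0.9,0],"turn":0,"grip":8.5},{"slide":[33.85,0.9,3],"turn":0,"grip":8.5},{"slide":[33.85,0.9,8],"turn":0,"grip":8.5},{"slide":[33.85,0.9,12],"turn":0,"grip":8.5},{"slide":[33.85,0.9,16],"turn":0,"grip":8.5},{"slide":[33.85,0.9,18],"turn":0,"grip":8.5},{"slide":[33.85,0.9,20],"turn":0,"grip":8.5},{"slide":[33.85,0.9,21.5],"turn":0,"grip":8.5},{"slide":[33.85,0.9,22.5],"turn":0,"grip":8.5},{"slide":[33.85,0.9,22.5],"turn":0,"grip":5.5},{"slide":[33.85,0.9,22.5],"turn":0,"grip":5.5},{"slide":[33.85,0.9,22.5],"turn":0,"grip":5.5},{"slide":[33.85,0.9,22.5],"turn":0,"grip":5.5},{"slide":[33.85,0.9,22.5],"turn":0,"grip":5.5}]' 40
python3 -m inch '[{"slide":[0,0,-1],"turn":0,"grip":5.5},{"slide":[0,0,-3],"turn":0,"grip":5.5},{"slide":[0,0,-7],"turn":0,"grip":5.5},{"slide":[0,0,-10],"turn":0,"grip":5.5},{"slide":[0,0,-10],"turn":0,"grip":5.5}]'
```

```text
time: 31.45
eef_pos: [0.4793, 0.0485, 0.0461]
tcp_rot: [0.707, 0.707, 0.001, 0.001]
contact_force: [0.1, 0.7, 0.6]
opening: 0.721
finger_force: 43.7
time: 31.95
eef_pos: [0.4823, 0.0481, 0.1514]
tcp_rot: [0.707, 0.707, 0.004, 0.004]
contact_force: [0.8, 0.2, 0.1]
opening: 0.718
finger_force: 43.8
```

```bash
python3 -m inch '[{"slide":[-40.8,-3.45,0],"turn":0,"grip":5.5},{"slide":[-40.8,-3.45,0],"turn":0,"grip":5.5},{"slide":[-40.8,-3.45,0],"turn":0,"grip":5.5},{"slide":[-40.8,-3.45,0],"turn":0,"grip":5.5},{"slide":[-40.8,-3.45,0],"turn":0,"grip":5.5},{"slide":[-40.8,-3.45,0],"turn":0,"grip":5.5},{"slide":[-40.8,-3.45,0],"turn":0,"grip":5.5},{"slide":[-40.8,-3.45,0],"turn":0,"grip":5.5},{"slide":[-40.8,-3.45,0],"turn":0,"grip":5.5},{"slide":[-40.8,-3.45,0],"turn":0,"grip":5.5},{"slide":[-40.8,-3.45,4],"turn":0,"grip":5.5},{"slide":[-40.8,-3.45,8],"turn":0,"grip":5.5},{"slide":[-40.8,-3.45,11],"turn":0,"grip":5.5},{"slide":[-40.8,-3.45,12.5],"turn":0,"grip":5.5},{"slide":[-40.8,-3.45,13.3],"turn":0,"grip":5.5},{"slide":[-40.8,-3.45,13.8],"turn":0,"grip":5.5},{"slide":[-40.8,-3.45,14.1],"turn":0,"grip":5.5},{"slide":[-40.8,-3.45,14.1],"turn":0,"grip":5.5}]'
```

```text
time: 33.75
eef_pos: [0.4453, -0.3604, 0.0062]
tcp_rot: [0.707, 0.707, -0.0, 0.002]
contact_force: [-0.4, -1.0, -0.7]
opening: 0.716
finger_force: 43.8
```

```bash
python3 -m inch '[{"slide":[0,0,0.15],"turn":0,"grip":5.5},{"slide":[0,0,0.15],"turn":0,"grip":5.5},{"slide":[0,0,0.15],"turn":0,"grip":7.2},{"slide":[0,0,0.15],"turn":0,"grip":7.4},{"slide":[0,0,0.15],"turn":0,"grip":7.6},{"slide":[0,0,-3],"turn":0,"grip":8},{"slide":[0,0,-7],"turn":0,"grip":8.5},{"slide":[0,0,-11.6],"turn":0,"grip":8.5},{"slide":[0,0,-11.6],"turn":0,"grip":8.5},{"slide":[0,0,-11.6],"turn":0,"grip":8.5},{"slide":[0,0,-11.6],"turn":0,"grip":8.5}]'
python3 - <<'E'
from h import *
shot("wrist","p1"); a=load("p1",.444,-.3595,.12)
c=(.444,-.3595)
print(efit(a,c,.018,[.032,.013]),efit(a,c,.004,[.046]))
print(efit(a,(.542,-.25),.004,[.046,.0165]))
E
```

```text
time: 34.85
eef_pos: [0.4434, -0.3587, 0.1188]
tcp_rot: [0.707, 0.707, 0.0, -0.001]
contact_force: [-0.6, 0.4, -0.6]
opening: 0.996
finger_force: 0.0
[ 0.4465 -0.3625  0.5324] [ 0.445  -0.3595  0.4909]
[ 0.543  -0.2495  0.6483]
```

```bash
python3 - <<'E'
from h import *
a=load("p1",.444,-.3595,.12); c=(.444,-.3595)
for z,r in [(.018,[.032]),(.018,[.013]),(.004,[.032]),(.004,[.0115]),(.004,[.046]),(0,[.046])]: print(z,r,efit(a,c,z,r,win=.008,res=.00025))
g=cv2.cvtColor(ortho(a,c[0]-.06,c[0]+.06,c[1]-.06,c[1]+.06,.018,.0005),cv2.COLOR_BGR2GRAY)
print(g[120,::3].tolist()); print(g[::3,120].tolist())
E
```

```text
0.018 [0.032] [ 0.4462 -0.3618  0.2754]
0.018 [0.013] [ 0.446  -0.3637  0.49  ]
0.004 [0.032] [ 0.4458 -0.364   0.1713]
0.004 [0.0115] [ 0.445  -0.3602  0.2767]
0.004 [0.046] [ 0.445  -0.3595  0.535 ]
0 [0.046] [ 0.445  -0.3608  0.3658]
[112, 111, 110, 112, 112, 110, 110, 111, 103, 75, 75, 78, 79, 78, 81, 78, 77, 81, 80, 77, 73, 55, 65, 65, 66, 68, 67, 64, 66, 65, 65, 65, 64, 98, 83, 68, 71, 69, 70, 69, 69, 72, 74, 71, 74, 116, 110, 83, 80, 62, 63, 68, 102, 110, 109, 107, 107, 108, 104, 110, 108, 109, 107, 109, 136, 137, 162, 186, 185, 185, 184, 187, 186, 184, 186, 184, 186, 187, 186, 187]
[184, 185, 184, 183, 185, 185, 184, 184, 184, 185, 186, 144, 128, 130, 129, 133, 134, 136, 105, 106, 105, 106, 107, 106, 106, 107, 106, 106, 106, 107, 88, 123, 129, 81, 69, 72, 70, 71, 73, 71, 69, 71, 71, 69, 70, 71, 98, 90, 106, 108, 109, 108, 109, 109, 108, 109, 110, 109, 111, 101, 139, 143, 142, 143, 146, 143, 139, 138, 154, 186, 186, 185, 185, 187, 185, 185, 185, 185, 187, 185]
```

```bash
python3 -m inch '[{"slide":[-0.35,0.15,5],"turn":0,"grip":8.5},{"slide":[-0.35,0.15,9],"turn":0,"grip":8.5},{"slide":[-0.35,0.15,11],"turn":0,"grip":8.5},{"slide":[-0.35,0.15,11.6],"turn":0,"grip":8.5},{"slide":[-0.35,0.15,11.6],"turn":0,"grip":8.5},{"slide":[-0.35,0.15,11.6],"turn":0,"grip":5.5},{"slide":[-0.35,0.15,11.6],"turn":0,"grip":5.5},{"slide":[-0.35,0.15,11.6],"turn":0,"grip":5.5},{"slide":[-0.35,0.15,11.6],"turn":0,"grip":5.5},{"slide":[-0.35,0.15,11.3],"turn":0,"grip":5.5},{"slide":[-0.2,0.1,11.3],"turn":0,"grip":5.5},{"slide":[-0.03,0.05,11.3],"turn":0,"grip":5.5},{"slide":[-0.03,0.05,11.3],"turn":0,"grip":5.5},{"slide":[-0.03,0.05,11.6],"turn":0,"grip":5.5},{"slide":[-0.03,0.05,11.7],"turn":0,"grip":5.5},{"slide":[-0.03,0.05,11.7],"turn":0,"grip":7.2},{"slide":[-0.03,0.05,11.7],"turn":0,"grip":7.4},{"slide":[-0.03,0.05,11.6],"turn":0,"grip":7.6},{"slide":[-0.03,0.05,9],"turn":0,"grip":8.2},{"slide":[-0.03,0.05,5],"turn":0,"grip":8.5}]'
python3 -m inch '[{"slide":[0,0,-5],"turn":0,"grip":8.5},{"slide":[0,0,-5],"turn":0,"grip":8.5},{"slide":[0,0,-5],"turn":0,"grip":8.5}]'
python3 - <<'E'
from h import *
shot("wrist","p2"); a=load("p2",.4445,-.3598,.12); c=(.444,-.3595)
for z,r in [(.018,[.032]),(.018,[.013]),(.018,[.032,.013]),(.004,[.032]),(.004,[.0115]),(.004,[.046])]: print(z,r,efit(a,c,z,r,win=.008,res=.00025))
E
```

```text
time: 36.9
eef_pos: [0.4426, -0.3576, 0.0674]
tcp_rot: [0.707, 0.707, 0.0, -0.004]
contact_force: [-0.2, -0.5, 0.2]
opening: 0.997
finger_force: 0.0
time: 37.2
eef_pos: [0.4454, -0.3606, 0.1219]
tcp_rot: [0.707, 0.707, -0.0, 0.002]
contact_force: [-0.2, -0.4, -0.8]
opening: 0.997
finger_force: 0.0
0.018 [0.032] [ 0.4438 -0.3552  0.1786]
0.018 [0.013] [ 0.4432 -0.356   0.6327]
0.018 [0.032, 0.013] [ 0.4435 -0.3558  0.3119]
0.004 [0.032] [ 0.4448 -0.3582  0.1401]
0.004 [0.0115] [ 0.441  -0.3617  0.2566]
0.004 [0.046] [ 0.4428 -0.3555  0.3873]
```

```bash
python3 -m inch '[{"slide":[0,0,-4],"turn":0,"grip":8.5},{"slide":[40.83,3.4,-4],"turn":0,"grip":8.5},{"slide":[40.83,3.4,-4],"turn":0,"grip":8.5},{"slide":[40.83,3.4,-4],"turn":0,"grip":8.5},{"slide":[40.83,3.4,-4],"turn":0,"grip":8.5},{"slide":[40.83,3.4,-4],"turn":0,"grip":8.5},{"slide":[40.83,3.4,-4],"turn":0,"grip":8.5},{"slide":[40.83,3.4,-4],"turn":0,"grip":8.5},{"slide":[40.83,3.4,-4],"turn":0,"grip":8.5},{"slide":[40.83,3.4,-4],"turn":0,"grip":8.5},{"slide":[40.83,3.4,-4],"turn":0,"grip":8.5},{"slide":[40.83,3.4,0],"turn":0,"grip":8.5},{"slide":[40.83,3.4,4],"turn":0,"grip":8.5},{"slide":[40.83,3.4,7],"turn":0,"grip":8.5},{"slide":[40.83,3.4,8.5],"turn":0,"grip":8.5},{"slide":[40.83,3.4,9.3],"turn":0,"grip":8.5},{"slide":[40.83,3.4,9.3],"turn":0,"grip":8.5}]'
python3 -m inch '[{"slide":[0,0,0],"turn":0,"grip":5.5},{"slide":[0,0,0],"turn":0,"grip":5.5},{"slide":[0,0,0],"turn":0,"grip":5.5},{"slide":[0,0,0],"turn":0,"grip":5.5},{"slide":[0,0,0],"turn":0,"grip":5.5}]'
python3 -m inch '[{"slide":[0,0,-1],"turn":0,"grip":5.5},{"slide":[0,0,-3],"turn":0,"grip":5.5},{"slide":[0,0,-7],"turn":0,"grip":5.5},{"slide":[0,0,-11],"turn":0,"grip":5.5},{"slide":[0,0,-11.8],"turn":0,"grip":5.5},{"slide":[0,0,-11.8],"turn":0,"grip":5.5}]'
```

```text
time: 38.95
eef_pos: [0.4774, 0.0474, 0.0257]
tcp_rot: [0.708, 0.706, -0.001, -0.001]
contact_force: [0.7, 0.2, 0.4]
opening: 0.994
finger_force: 0.0
time: 39.45
eef_pos: [0.4796, 0.048, 0.0293]
tcp_rot: [0.707, 0.707, 0.0, 0.001]
contact_force: [-2.3, -1.6, 5.2]
opening: 0.72
finger_force: 42.3
time: 40.05
eef_pos: [0.4802, 0.0485, 0.1481]
tcp_rot: [0.707, 0.707, 0.002, 0.002]
contact_force: [0.0, -0.6, -1.0]
opening: 0.721
finger_force: 43.8
```

```bash
python3 -m inch '[{"slide":[-29.55,6.25,0],"turn":0,"grip":5.5},{"slide":[-29.55,6.25,0],"turn":0,"grip":5.5},{"slide":[-29.55,6.25,0],"turn":0,"grip":5.5},{"slide":[-29.55,6.25,0],"turn":0,"grip":5.5},{"slide":[-29.55,6.25,0],"turn":0,"grip":5.5},{"slide":[-29.55,6.25,0],"turn":0,"grip":5.5},{"slide":[-29.55,6.25,0],"turn":0,"grip":5.5},{"slide":[-29.55,6.25,0],"turn":0,"grip":5.5},{"slide":[-29.55,6.25,4],"turn":0,"grip":5.5},{"slide":[-29.55,6.25,8],"turn":0,"grip":5.5},{"slide":[-29.55,6.25,11],"turn":0,"grip":5.5},{"slide":[-29.55,6.25,12.5],"turn":0,"grip":5.5},{"slide":[-29.55,6.25,13.3],"turn":0,"grip":5.5},{"slide":[-29.55,6.25,13.8],"turn":0,"grip":5.5},{"slide":[-29.55,6.25,14.15],"turn":0,"grip":5.5},{"slide":[-29.55,6.25,14.15],"turn":0,"grip":5.5}]'
python3 -m inch '[{"slide":[0,0,0.05],"turn":0,"grip":7},{"slide":[0,0,0.05],"turn":0,"grip":7.4},{"slide":[0,0,0],"turn":0,"grip":7.6},{"slide":[0,0,-3],"turn":0,"grip":8},{"slide":[0,0,-7],"turn":0,"grip":8.5},{"slide":[0,0,-11.6],"turn":0,"grip":8.5},{"slide":[0,0,-11.6],"turn":0,"grip":8.5},{"slide":[0,0,-11.6],"turn":0,"grip":8.5},{"slide":[0,0,-11.6],"turn":0,"grip":8.5},{"slide":[0,0,-11.6],"turn":0,"grip":8.5},{"slide":[0,0,-11.6],"turn":0,"grip":8.5}]'
python3 - <<'E'
from h import *
shot("wrist","p3"); a=load("p3",.541,-.247,.1195); c=(.541,-.247)
for z,r in [(.018,[.032]),(.018,[.018]),(.018,[.032,.018]),(.004,[.032]),(.004,[.0165]),(.004,[.046])]: print(z,r,efit(a,c,z,r,win=.008,res=.00025))
print("L",efit(a,(.422,-.169),.004,[.046,.0215]))
E
```

```text
time: 41.65
eef_pos: [0.5422, -0.2469, 0.0073]
tcp_rot: [0.707, 0.707, 0.0, 0.0]
contact_force: [-4.2, 3.8, 8.1]
opening: 0.719
finger_force: 44.8
time: 42.75
eef_pos: [0.5402, -0.2464, 0.1179]
tcp_rot: [0.707, 0.707, -0.0, -0.002]
contact_force: [0.0, 0.5, -1.0]
opening: 0.995
finger_force: 0.0
0.018 [0.032] [ 0.5438 -0.2483  0.3558]
0.018 [0.018] [ 0.5435 -0.2498  0.4746]
0.018 [0.032, 0.018] [ 0.5438 -0.2488  0.4081]
0.004 [0.032] [ 0.542  -0.2545  0.1471]
0.004 [0.0165] [ 0.5425 -0.2515  0.3129]
0.004 [0.046] [ 0.5435 -0.249   0.558 ]
L [ 0.423  -0.168   0.8206]
```

```bash
python3 -m inch '[{"slide":[0,0,-3],"turn":0,"grip":8.5},{"slide":[29.55,-6.25,-3],"turn":0,"grip":8.5},{"slide":[29.55,-6.25,-3],"turn":0,"grip":8.5},{"slide":[29.55,-6.25,-3],"turn":0,"grip":8.5},{"slide":[29.55,-6.25,-3],"turn":0,"grip":8.5},{"slide":[29.55,-6.25,-3],"turn":0,"grip":8.5},{"slide":[29.55,-6.25,-3],"turn":0,"grip":8.5},{"slide":[29.55,-6.25,-3],"turn":0,"grip":8.5},{"slide":[29.55,-6.25,-3],"turn":0,"grip":8.5},{"slide":[29.55,-6.25,1],"turn":0,"grip":8.5},{"slide":[29.55,-6.25,5],"turn":0,"grip":8.5},{"slide":[29.55,-6.25,8],"turn":0,"grip":8.5},{"slide":[29.55,-6.25,10],"turn":0,"grip":8.5},{"slide":[29.55,-6.25,11.2],"turn":0,"grip":8.5},{"slide":[29.55,-6.25,11.2],"turn":0,"grip":8.5}]'
python3 -m inch '[{"slide":[0,0,0],"turn":0,"grip":5.5},{"slide":[0,0,0],"turn":0,"grip":5.5},{"slide":[0,0,0],"turn":0,"grip":5.5},{"slide":[0,0,0],"turn":0,"grip":5.5},{"slide":[0,0,0],"turn":0,"grip":5.5}]'
python3 -m inch '[{"slide":[0,0,-1],"turn":0,"grip":5.5},{"slide":[0,0,-3],"turn":0,"grip":5.5},{"slide":[0,0,-7],"turn":0,"grip":5.5},{"slide":[0,0,-11],"turn":0,"grip":5.5},{"slide":[0,0,-14],"turn":0,"grip":5.5},{"slide":[0,0,-14],"turn":0,"grip":5.5}]'
```

```text
time: 44.3
eef_pos: [0.4777, 0.0474, 0.0061]
tcp_rot: [0.708, 0.706, -0.001, -0.001]
contact_force: [0.4, 0.6, 0.5]
opening: 0.994
finger_force: 0.0
time: 44.8
eef_pos: [0.4799, 0.0481, 0.0098]
tcp_rot: [0.707, 0.707, 0.001, 0.001]
contact_force: [-2.7, -2.0, 5.0]
opening: 0.717
finger_force: 46.2
time: 45.4
eef_pos: [0.4825, 0.0483, 0.1544]
tcp_rot: [0.707, 0.707, 0.004, 0.005]
contact_force: [-0.1, 0.1, -1.2]
opening: 0.718
finger_force: 46.1
```

```bash
python3 -m inch '[{"slide":[-21.5,-5.7,0],"turn":0,"grip":5.5},{"slide":[-21.5,-5.7,0],"turn":0,"grip":5.5},{"slide":[-21.5,-5.7,0],"turn":0,"grip":5.5},{"slide":[-21.5,-5.7,0],"turn":0,"grip":5.5},{"slide":[-21.5,-5.7,0],"turn":0,"grip":5.5},{"slide":[-21.5,-5.7,0],"turn":0,"grip":5.5},{"slide":[-21.5,-5.7,0],"turn":0,"grip":5.5},{"slide":[-21.5,-5.7,4],"turn":0,"grip":5.5},{"slide":[-21.5,-5.7,8],"turn":0,"grip":5.5},{"slide":[-21.5,-5.7,11],"turn":0,"grip":5.5},{"slide":[-21.5,-5.7,12.5],"turn":0,"grip":5.5},{"slide":[-21.5,-5.7,13.5],"turn":0,"grip":5.5},{"slide":[-21.5,-5.7,14],"turn":0,"grip":5.5},{"slide":[-21.5,-5.7,14.3],"turn":0,"grip":5.5},{"slide":[-21.5,-5.7,14.3],"turn":0,"grip":5.5}]'
python3 -m inch '[{"slide":[0,0,0.05],"turn":0,"grip":7},{"slide":[0,0,0.05],"turn":0,"grip":7.4},{"slide":[0,0,0],"turn":0,"grip":7.6},{"slide":[0,0,-3],"turn":0,"grip":8},{"slide":[0,0,-7],"turn":0,"grip":8.5},{"slide":[0,0,-11.6],"turn":0,"grip":8.5},{"slide":[0,0,-11.6],"turn":0,"grip":8.5},{"slide":[0,0,-11.6],"turn":0,"grip":8.5},{"slide":[0,0,-11.6],"turn":0,"grip":8.5},{"slide":[0,0,-11.6],"turn":0,"grip":8.5},{"slide":[0,0,-11.6],"turn":0,"grip":8.5}]'
python3 - <<'E'
from h import *
shot("wrist","p4"); a=load("p4",.4215,-.1665,.12); c=(.422,-.168)
for z,r in [(.018,[.032]),(.018,[.023]),(.018,[.032,.023]),(.004,[.032]),(.004,[.0215]),(.004,[.046])]: print(z,r,efit(a,c,z,r,win=.008,res=.00025))
E
```

```text
time: 46.9
eef_pos: [0.4227, -0.1666, 0.006]
tcp_rot: [0.707, 0.707, 0.0, 0.001]
contact_force: [0.3, -0.0, -0.3]
opening: 0.718
finger_force: 46.1
time: 48.0
eef_pos: [0.4208, -0.1659, 0.1193]
tcp_rot: [0.707, 0.707, -0.0, -0.002]
contact_force: [1.5, -0.3, 0.9]
opening: 0.994
finger_force: 0.0
0.018 [0.032] [ 0.4238 -0.1672  0.3046]
0.018 [0.023] [ 0.4235 -0.1688  0.4502]
0.018 [0.032, 0.023] [ 0.4238 -0.1682  0.3901]
0.004 [0.032] [ 0.4232 -0.169   0.1399]
0.004 [0.0215] [ 0.4215 -0.176   0.205 ]
0.004 [0.046] [ 0.423  -0.1678  0.5721]
```

```bash
python3 -m inch '[{"slide":[0,0,-5],"turn":0,"grip":8.5},{"slide":[0,3,-10],"turn":0,"grip":8.5},{"slide":[9,19.3,-13],"turn":0,"grip":8.5},{"slide":[9,19.3,-13],"turn":0,"grip":8.5},{"slide":[9,19.3,-13],"turn":0,"grip":8.5},{"slide":[9,19.3,-13],"turn":0,"grip":8.5},{"slide":[9,19.3,-13],"turn":0,"grip":8.5},{"slide":[9,19.3,-13],"turn":0,"grip":8.5},{"slide":[9,19.3,-13],"turn":0,"grip":8.5},{"slide":[9,19.3,-13],"turn":0,"grip":8.5},{"slide":[9,19.3,-13],"turn":0,"grip":8.5},{"slide":[9,19.3,-13],"turn":0,"grip":8.5}]'
python3 chk.py c5 .6144 -.0765 .25 0
python3 - <<'E'
from ang import *
a=load("c5",.6145,-.0765,.25); w=shot("scene","sc5"); v=shot("side","s5")
cv2.imwrite("pics/fin.png",np.vstack([np.hstack([cv2.resize(a["p"],(400,250)),cv2.resize(w["p"],(400,250))]),cv2.resize(v["p"][120:380,140:500],(485,350)).copy() if 0 else cv2.copyMakeBorder(cv2.resize(v["p"][120:380,140:500],(485,350)),0,0,0,315,0)]))
E
```

```text
time: 49.25
eef_pos: [0.6141, -0.077, 0.251]
tcp_rot: [0.707, 0.707, 0.0, 0.0]
contact_force: [0.1, -0.0, -0.3]
opening: 0.995
finger_force: 0.0
eef [ 0.6143 -0.077   0.2511] circle [ 0.6135 -0.008   0.4427] foot [ 0.618  -0.      0.1883] cap [ 0.6285 -0.005   0.266 ]
bar n 1 mid [0.651  0.0017] len,wid mm [nan nan] axis deg nan from centre deg 16.7ang.py:31: RuntimeWarning: Degrees of freedom <= 0 for slice
  m=l==i; P=np.c_[X[m],Y[m]]; mu=P.mean(0); w,v=np.linalg.eigh(np.cov((P-mu).T)); d=v[:,1]; d=d*np.sign(d@mu)
  c *= np.true_divide(1, fact)
  c *= np.true_divide(1, fact)
```

View pics/fin.png

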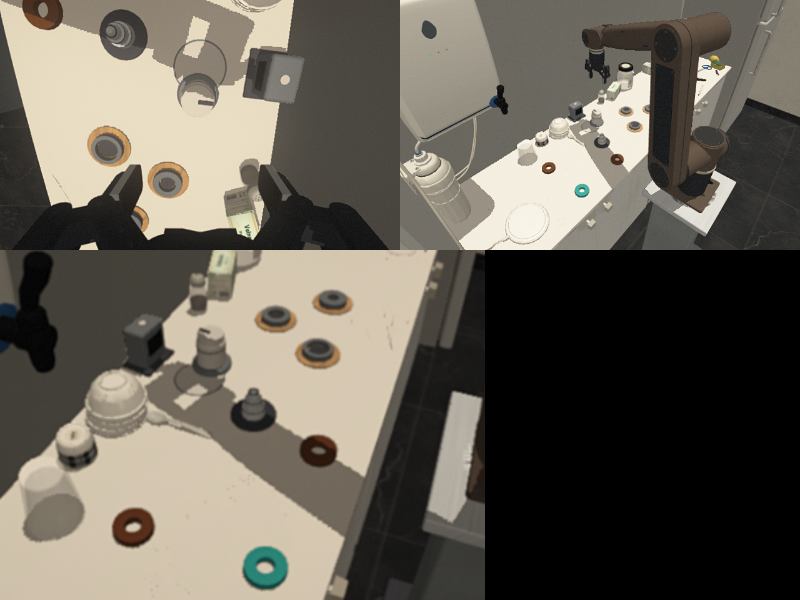

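```bash
python3 - <<'E'
from ang import *
a=load("c5",.6144,-.0765,.25)
c=onplane(a,[(317,158)],.078)[0]; print(c)
print([efit(a,c[:2],z,[r],win=.02,res=.0005) for z,r in [(.011,.04),(.06,.029),(.078,.026)]], efit(a,(.614,-.009),0,[.05]))
cp=efit(a,c[:2],.078,[.026])[:2]; bar(a,cp); print([fit(a,c[:2],.078,[.026],[0,1],win=.012)])
E
```

```text
[ 0.61108956 -0.05192213  0.078     ]
[array([ 0.6091, -0.0559,  0.3386]), array([ 0.6091, -0.0564,  0.3244]), array([ 0.6101, -0.0519,  0.2677])] [ 0.6135 -0.008   0.4409]
bar n 2357 mid [ 0.6216 -0.0579] len,wid mm [21.5  6.8] axis deg -6.24 from centre deg -27.5
[array([ 0.6066, -0.0634,  0.2016])]
```

```bash
python3 -m inch '[{"slide":[2.0,-0.5,4],"turn":0,"grip":8.5},{"slide":[2.0,-0.5,8],"turn":0,"grip":8.5},{"slide":[2.0,-0.5,9.6],"turn":0,"grip":8.5},{"slide":[2.0,-0.5,9.6],"turn":0,"grip":8.5},{"slide":[2.0,-0.5,9.6],"turn":0,"grip":8.5},{"slide":[2.0,-0.5,9.6],"turn":0,"grip":8.5}]'
python3 - <<'E'
from ang import *
shot("wrist","c6"); a=load("c6",.6094,-.0565,.154); c=(.6091,-.0562)
print([efit(a,c,z,[r],win=.012,res=.00025) for z,r in [(.011,.04),(.06,.029),(.078,.026)]], efit(a,(.614,-.009),0,[.05]))
bar(a,c)
E
```

```text
time: 50.0
eef_pos: [0.6114, -0.0572, 0.1577]
tcp_rot: [0.707, 0.707, 0.001, 0.002]
contact_force: [0.4, 0.5, 0.1]
opening: 1.0
finger_force: 0.0
[array([ 0.6061, -0.0547,  0.25  ]), array([ 0.6071, -0.0562,  0.1568]), array([ 0.6071, -0.0555,  0.2165])] [ 0.6105 -0.008   0.3807]
bar n 2641 mid [ 0.6199 -0.0567] len,wid mm [23.   7.1] axis deg -7.19 from centre deg -2.76
bar n 35 mid [ 0.6308 -0.0511] len,wid mm [2.1 1.1] axis deg -5.72 from centre deg 13.31
```

```bash
python3 -m inch '[{"slide":[0.05,0,4],"turn":0,"grip":8.5},{"slide":[0.05,0,7.5],"turn":0,"grip":8.5},{"slide":[0.05,0,9.5],"turn":0,"grip":8.5},{"slide":[0.05,0,10.6],"turn":0,"grip":8.5},{"slide":[0.05,0,10.6],"turn":0,"grip":8.5},{"slide":[0.05,0,10.6],"turn":0,"grip":5},{"slide":[0.05,0,10.6],"turn":0,"grip":5},{"slide":[0.05,0,10.6],"turn":0,"grip":5},{"slide":[0.05,0,10.6],"turn":0,"grip":5},{"slide":[0.05,0,10.6],"turn":0,"grip":5},{"slide":[0.05,0,10.6],"turn":0,"grip":5},{"slide":[0.05,0,10.3],"turn":0,"grip":5},{"slide":[0.05,0,10.0],"turn":0,"grip":5},{"slide":[0.05,0,10.0],"turn":0,"grip":5}]' 60
python3 -m inch '[{"slide":[1,0.1,0],"turn":0,"grip":5},{"slide":[2.5,0.2,0],"turn":0,"grip":5},{"slide":[4,0.4,0],"turn":0,"grip":5},{"slide":[4.73,0.42,0],"turn":0,"grip":5},{"slide":[4.73,0.42,0],"turn":0,"grip":5},{"slide":[4.73,0.42,0],"turn":0,"grip":5},{"slide":[4.73,0.42,0.3],"turn":0,"grip":5},{"slide":[4.73,0.42,0.5],"turn":0,"grip":5},{"slide":[4.73,0.42,0.6],"turn":0,"grip":5},{"slide":[4.73,0.42,0.6],"turn":0,"grip":5}]'
```

```text
time: 51.45
eef_pos: [0.6096, -0.0559, 0.055]
tcp_rot: [0.707, 0.707, 0.0, 0.0]
contact_force: [0.7, 0.2, -3.3]
opening: 0.635
finger_force: 63.5
time: 52.45
eef_pos: [0.6144, -0.009, 0.0519]
tcp_rot: [0.707, 0.707, -0.0, -0.0]
contact_force: [-6.5, 1.5, 12.3]
opening: 0.636
finger_force: 65.1
```

```bash
python3 -m inch '[{"slide":[0,0,-0.25],"turn":0,"grip":5},{"slide":[0,0,-0.25],"turn":0,"grip":6.4},{"slide":[0,0,-0.25],"turn":0,"grip":7.2},{"slide":[0,0,-0.25],"turn":0,"grip":8.5},{"slide":[0,0,-0.25],"turn":0,"grip":8.5},{"slide":[0,0,-0.25],"turn":0,"grip":8.5},{"slide":[0,0,-3],"turn":0,"grip":8.5},{"slide":[0,0,-7],"turn":0,"grip":8.5},{"slide":[0,0,-10.6],"turn":0,"grip":8.5},{"slide":[-3,0,-14],"turn":0,"grip":8.5},{"slide":[-6.7,0,-18],"turn":0,"grip":8.5},{"slide":[-6.7,0,-20.2],"turn":0,"grip":8.5},{"slide":[-6.7,0,-20.2],"turn":0,"grip":8.5},{"slide":[-6.7,0,-20.2],"turn":0,"grip":8.5},{"slide":[-6.7,0,-20.2],"turn":0,"grip":8.5},{"slide":[-6.7,0,-20.2],"turn":0,"grip":8.5},{"slide":[-6.7,0,-20.2],"turn":0,"grip":8.5}]' 40
python3 - <<'E'
from ang import *
shot("wrist","c7"); a=load("c7",.6138,-.0758,.25); c=(.6138,-.009); print(pose()[:3,3])
print([efit(a,c,z,[r],win=.012,res=.00025) for z,r in [(0,.05),(.011,.04),(.06,.029),(.078,.026)]])
bar(a,c); lines(a,.008)
E
```

```text
time: 54.15
eef_pos: [0.6132, -0.075, 0.249]
tcp_rot: [0.707, 0.707, -0.001, -0.001]
contact_force: [0.2, -0.6, -0.5]
opening: 0.998
finger_force: 0.0
[ 0.61339435 -0.07515574  0.24941565]
[array([ 0.6145, -0.0093,  0.4467]), array([ 0.6155, -0.0105,  0.2915]), array([ 0.6038, -0.0162,  0.1397]), array([ 0.6171, -0.0208,  0.1414])]
bar n 2036 mid [ 0.627  -0.0125] len,wid mm [19.7  6.4] axis deg -7.15 from centre deg -14.92
bar n 2 mid [0.5987 0.0089] len,wid mm [0.9 0. ] axis deg 45.0 from centre deg 130.24
z 0.008 len 81.0 mid [ 0.7002 -0.0163] deg mod90 -6.33
z 0.008 len 55.0 mid [0.7451 0.0213] deg mod90 -6.52
z 0.008 len 41.0 mid [ 0.7184 -0.0656] deg mod90 -6.39
z 0.008 len 31.0 mid [ 0.7518 -0.0715] deg mod90 -7.88
```

```bash
python3 -c "
from plant import ctrl
print(ctrl.sign_off())"
```

```text
the job is handed in; nothing more can be done
None
```

I handed the job in after about 54 s of robot time: all three rings went home on the cone, largest first, and now lie on the coasters of their sizes, about 1 mm or less off centre by the last pictures. The cartridge was knocked about 4.7 cm aside after I had turned it, so I put it back after the rings were off; it stands about 1.5 mm off the circle's middle, facing the scanner to within about 1°.

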